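# Empty the middle offcut tray through the hopper's spring flap

## Robot

A 7-joint arm with a two-finger parallel gripper is mounted at the origin on the work surface. World frame = base frame: x ahead of the robot, y to its left, z up, the work surface at z = 0. Lengths are in m, angles in rad, forces in N, time in s.
With the tool pointing down it reaches from about 0.425 to 1.025 m from the base axis. Payload 9.4 kg.
Tool frame: the origin (TCP) lies on the centre line of the jaws, within the pads' length; the fingertips stand 22 mm ahead of it and the grasp point (between the pads) lies 3 mm ahead of it; z points along the fingers, x is the direction in which the jaws open and shut, and the axes are right-handed (so a half turn about z gives the same grasp; the last joint's range is limited). The gripper opens to 85 mm and grips with 20 to 120 N. Pads are 22 mm wide; open, the fingers measure 114 mm over their backs; the gripper's body (76 mm by 85 mm) begins 54 mm behind the grasp point. The pads swing forward as they close: fully open they stand 13 mm farther back than shut.
Start: joints at [-1.361, 0.599, -0.003, 1.599, 0.002, 0.943, -0.08], TCP at [0.205, 0.695, 0.253] pointing down, gripper open.
Joint ranges: [-2.57, 2.57], [-0.35, 1.97], [-1.29, 1.29], [0.11, 2.56], [-1.05, 4.19], [0.11, 1.86], [-2.63, 2.63]. Speed limits (rad/s): [2.22, 2.22, 3.01, 3.01, 3.14, 3.14, 3.14].

## Interface

Orientations are given as [roll, pitch, yaw] about the fixed x, y, z axes, in that order (R = Rz(yaw) Ry(pitch) Rx(roll)).
In Python, from cell import ctrl gives the robot as it stands.
- The arm moves only by the shell command python3 -m crank 'ROWS' [FORCE]. ROWS is JSON, a list of rows, each a list of 7 numbers: the turn, a rotation vector about the tool's x, y, z in degrees, then the shift along the tool's x, y, z in mm, then the gripper's target within -1 to 1 (shut at 1, half-way at 0, fully open at -1). In form: [[ax, ay, az, dx, dy, dz, fingers], ...]. A call has exactly 10 rows; each row is the pose to reach, as a shift and turn from the pose commanded when the call began, along the tool's axes at that moment; what a row does not reach only later rows make up. A row lasts 1/12 s, in which the tool goes at most 41.7 mm and 7.16 degrees, less where a joint would pass 70% of its speed; a pose out of reach is approached as far as the arm can. A call with a gripper value outside its range is refused whole. The fingers move at their own pace and stop on an object; FORCE is the grip in N (left out, the last holds). Time passes only in rows, so rows that repeat a pose let the fingers close, or fill a call up. It gives the time, the measured TCP pose, the force and the opening at its end, in the units of the state.
- ctrl.sense(): the state, without advancing time (a new reading comes with each control period).
- ctrl.snapshot(name): name is "scene" or "top" or "wrist"; returns the picture (480x640x3 uint8, blue, green, red); there is no depth.
- ctrl.camera_params(name): a dict with "camera_matrix" (3x3 intrinsics, pixels), "R" (3x3) and "t" (3): a world point X has camera coordinates R X + t; the wrist camera has in their place "T_tool_cam" (4x4, takes a point from camera to tool coordinates, whose origin is the TCP and whose axes are the tool frame's). Camera axes: x right, y down, z forward; pixel columns grow to the right and rows downward; lengths in m; the calibration is good to about 2 mm. The wrist camera is an equidistant fisheye: a pixel r from the principal point sees the ray r / f radians off the axis. A picture is of the moment at which its call begins: read the wrist's pose just before it. camera_params takes no time and is no camera call.
- ctrl.hand_in(): hands the job in, once; it reports no verdict.
The state is a dict: "clock": time; "joint_pos": joint angles; "joint_vel": joint speeds; "tau": joint torques, N m; "tool_pos": TCP position; "eef_rot": TCP orientation; "force": force on the tool from outside, world axes, zero at the start; "moment": the same for the moment, N m; "finger_gap": finger opening in m.
Only numpy, scipy, OpenCV 4.12 (cv2) and the standard library are available. Lean on these libraries where they do the work, as an engineer would, in place of code of your own. Each camera call takes 0.05 s, during which the arm holds its last target.

## Task

The middle tray of the stack holds offcuts: lift the top tray off level with its two bricks in it and stand it on the bench, then push the hopper's spring flap in with the open front of the middle tray and, with the tray holding the flap open, tip all five offcuts inside; keep the gripper and arm off the hopper. Let the flap spring shut, then build the stack up again as it was: the emptied tray seated on the bottom one, the tray with the bricks seated on top of that. Leave the bottom tray, the brick pier, the flask and the rasp where they are.

Things in the scene. Friction and masses are not known exactly. Their poses are not given: they have to be found in the camera images.
- tray_top: Uppermost of a stack of three alike aluminium scoop trays; 0.2 kg plus two loose bricks. Origin: centre of the underside of its foot; +x out of the open front, +y left, z up. Body x -78 to +85 mm, y +-64, 54 high. Back and side walls 4 mm thick, tops at z = 54, side walls run to the front edge. Floor top z = 12, from x = 45 rising 7 degrees to the open edge at x = 85 (z 13 to 17).
- tray_mid: Middle tray of the stack, like tray_top in sizes and axes; about 0.2 kg, holds the five loose offcuts. Each tray has a foot x -67 to +32, y +-52, z 0 to 8, that fits inside the rim of the tray below with 4 mm play at the sides and back (none in front); the sheet round the foot (underside z = 8) sits on that rim, so stacked trays stand 46 mm apart.
- tray_bot: Lowest tray, like tray_top in sizes and axes, standing on the bench, 0.75 kg, with bricks inside below z = 35; it stays where it is. The stack's open fronts look roughly toward the hopper.
- handle_top (a point): Centre of tray_top's handle (x = -107, z = 40 mm in the tray), axes as the tray's. The handle is a level bar at the middle of the back: 14 mm wide (y), 18 high (z 31 to 49), x -77 to -137.
- handle_mid (a point): Centre of tray_mid's handle, the same bar at the same place in its tray (x = -107, z = 40 mm).
- hopper: Fixed grey steel offcut hopper, 260 mm deep (x), 220 wide (y), 275 high, hollow. Origin: centre of its underside; the mouth faces its -x, so parts go in along +x. Front wall x = -130 up to z = 125, then a face slopes up and back at 45 degrees to x = 20, z = 275, then a flat top. The opening in that face is 160 wide (y +-80), from the sill (x -109, z 146) to the flap hinge (x -20, z 235).
- sill (a point): Middle of the lower edge of the hopper's opening, on its upper surface (x = -109, z = 149 mm in the hopper); axes as the hopper's.
- flap (a joint): Angle (rad) of the steel push flap, 156 mm wide, 122 long, hinged on the upper edge of the opening, swinging inward and down: 0 = shut, lying in the 45 degree face; 0.785 = hanging straight down; stop at 1.35. A spring shuts it: pushing in its free edge takes about 1 N at first, 3 N at 0.9 rad. The offcuts' weight alone does not open it.
- pier: Bystander: finished model pier of small red bricks, 62 x 62 mm and 114 high, loose on the bench. Origin: centre of its underside.
- flask: Bystander: white drinking flask standing upright, 68 mm across, 210 high. Origin: centre of its underside.
- rasp: Bystander: rasp with a wooden handle lying flat, 240 long, 28 wide, 28 high. Origin: at the middle of its length, on the bench; x along it towards the steel end.
- brick1: Whole small red brick, 60 x 30 x 22 mm (x, y, z), 60 g, lying loose in tray_top. Origin: centre of its underside.
- brick2: Whole small red brick, 60 x 30 x 22 mm (x, y, z), 60 g, lying loose in tray_top. Origin: centre of its underside.
- offcut1: Loose offcut in tray_mid: brick piece, 30 x 30 x 22 mm, 10 to 50 g; it slides at a slope of about 26 to 36 degrees. Origin: centre of its underside.
- offcut2: Loose offcut in tray_mid: brick piece, 24 x 30 x 22 mm, 10 to 50 g; it slides at a slope of about 26 to 36 degrees. Origin: centre of its underside.
- offcut3: Loose offcut in tray_mid: brick piece, 34 x 20 x 22 mm, 10 to 50 g; it slides at a slope of about 26 to 36 degrees. Origin: centre of its underside.
- offcut4: Loose offcut in tray_mid: white aerated-concrete piece, 28 x 26 x 24 mm, 10 to 50 g; it slides at a slope of about 26 to 36 degrees. Origin: centre of its underside.
- offcut5: Loose offcut in tray_mid: white aerated-concrete wedge, 30 x 24 x 22 mm, 10 to 50 g; it slides at a slope of about 26 to 36 degrees. Origin: centre of its underside.

How it is judged:
On the way, in this order (a step that is already met when the one before it is completed fails the run):
1. the top tray stands level on the bench (height (world z) of tray_top below 0.006 m and angle between tray_top's own z axis and vertical below 0.06 rad and linear speed of tray_top below 0.03 m/s), for 0.2 s.
2. the middle tray, tipped down, holds the flap open (value of joint flap above 0.5 rad and contact force between tray_mid and hopper above 0.3 N and angle between tray_mid's own z axis and vertical above 0.5 rad), for 0.2 s.
3. all five offcuts lie in the hopper and the flap has sprung shut (x of offcut1 in the frame of hopper between -0.125 and 0.125 m and y of offcut1 in the frame of hopper between -0.106 and 0.106 m and z of offcut1 in the frame of hopper between -0.005 and 0.1 m and x of offcut2 in the frame of hopper between -0.125 and 0.125 m and y of offcut2 in the frame of hopper between -0.106 and 0.106 m and z of offcut2 in the frame of hopper between -0.005 and 0.1 m and x of offcut3 in the frame of hopper between -0.125 and 0.125 m and y of offcut3 in the frame of hopper between -0.106 and 0.106 m and z of offcut3 in the frame of hopper between -0.005 and 0.1 m and x of offcut4 in the frame of hopper between -0.125 and 0.125 m and y of offcut4 in the frame of hopper between -0.106 and 0.106 m and z of offcut4 in the frame of hopper between -0.005 and 0.1 m and x of offcut5 in the frame of hopper between -0.125 and 0.125 m and y of offcut5 in the frame of hopper between -0.106 and 0.106 m and z of offcut5 in the frame of hopper between -0.005 and 0.1 m and value of joint flap below 0.06 rad), for 0.2 s.
At the end, for the whole second after the job is handed in: All offcuts in the hopper, flap shut (0.06 rad). Middle tray seated on the bottom one, top tray on the middle one: 46 +-4 mm apart in height, within 12 mm along, 8 mm across, 0.07 rad in yaw, 0.04 rad in tilt. Both bricks in the top tray; all at rest (all of step 3 and x of tray_mid in the frame of tray_bot between -0.012 and 0.012 m and y of tray_mid in the frame of tray_bot between -0.008 and 0.008 m and z of tray_mid in the frame of tray_bot between 0.042 and 0.05 m and angle between the x axis of tray_mid and the x axis of tray_bot, either way round below 0.07 rad and angle between the z axis of tray_mid and the z axis of tray_bot, either way round below 0.04 rad and x of tray_top in the frame of tray_mid between -0.012 and 0.012 m and y of tray_top in the frame of tray_mid between -0.008 and 0.008 m and z of tray_top in the frame of tray_mid between 0.042 and 0.05 m and angle between the x axis of tray_top and the x axis of tray_mid, either way round below 0.07 rad and angle between the z axis of tray_top and the z axis of tray_mid, either way round below 0.04 rad and x of brick1 in the frame of tray_top between -0.085 and 0.065 m and y of brick1 in the frame of tray_top between -0.056 and 0.056 m and z of brick1 in the frame of tray_top between 0.005 and 0.045 m and x of brick2 in the frame of tray_top between -0.085 and 0.065 m and y of brick2 in the frame of tray_top between -0.056 and 0.056 m and z of brick2 in the frame of tray_top between 0.005 and 0.045 m and linear speed of each of offcut1, offcut2, offcut3, offcut4, offcut5, tray_mid, tray_top, brick1, brick2 below 0.02 m/s); the robot touches nothing.
It fails at once if the gripper or the arm pushes on the hopper or its flap (contact force between any of the fingers, the arm and hopper above 1.5 N).
It fails at once if the top tray is tipped by more than about 17 degrees (angle between tray_top's own z axis and vertical above 0.3 rad).
It fails at once if the bottom tray is shifted by more than 25 mm (distance of tray_bot from where it was at the start of the episode above 0.025 m).
It fails at once if the brick pier is shifted by more than 15 mm or tipped (distance of pier from where it was at the start of the episode above 0.015 m or angle between pier's own z axis and vertical above 0.15 rad).
It fails at once if the flask or the rasp is shifted by more than 20 mm, or the flask tipped (distance of any of flask, rasp from where it was at the start of the episode above 0.02 m or angle between flask's own z axis and vertical above 0.2 rad).
It also fails if it takes over 72 s, if anything falls off the work surface, if the arm or the gripper's body presses on something with over 40 N, if the wrist force passes 120 N, or if a joint passes its speed limit or range.

## Working session

There is one attempt and no reset: what is moved stays moved. The work goes in short steps, Python scripts to look and compute and a shell command to move; the robot and the scene stay as the last step left them, time stands still between calls to the robot, and variables do not carry over. Pictures are saved under pics/ and viewed, and the job is handed in when it is done.

```bash
ls -la; mkdir -p pics; python3 - <<'E'
from cell import ctrl
import cv2
s=ctrl.sense();print(s)
for n in("scene","top","wrist"):
    cv2.imwrite(f"pics/{n}0.png",ctrl.snapshot(n));print(n,ctrl.camera_params(n))
E
```

```text
total 12
drwxr-xr-x  3 agent agent 4096 Dec  6 20:50 .
drwxr-xr-x 23 root  root  4096 Dec  6 20:50 ..
drwxr-xr-x  2 agent agent 4096 Dec  6 20:50 pics
{'clock': 0.0, 'joint_pos': array([-1.36073812,  0.60011798, -0.00254466,  1.60010716,  0.00179046,
        0.94286309, -0.07980866]), 'joint_vel': array([-1.39986289e-04, -1.40295066e-03, -5.92345771e-04,  2.16726706e-03,
       -2.26721689e-04, -1.26156697e-04,  8.08619319e-05]), 'tau': array([-9.15898963e-04, -7.76448727e+01,  1.56447832e+00, -2.58008319e+01,
        1.23405800e-02,  8.71969387e-03,  4.37514677e-05]), 'tool_pos': array([0.20495313, 0.69499581, 0.25243016]), 'eef_rot': array([3.14146336e+00, 1.48773961e-03, 1.28408340e+00]), 'force': array([-0.31401322, -0.42172512,  0.10276859]), 'moment': array([ 0.04091371, -0.00731036, -0.01546453]), 'finger_gap': 0.08541323069187984}
scene {'camera_matrix': array([[558.64776375,   0.        , 321.38001771],
       [  0.        , 558.64776375, 239.87488322],
       [  0.        ,   0.        ,   1.        ]]), 'R': array([[-0.77852245,  0.62761444,  0.0017064 ],
       [ 0.393745
[... 346 characters left out ...]
89, -0.03188961],
       [-0.9917977 ,  0.02789876, -0.12473561],
       [ 0.12552562,  0.02862237, -0.99167741]]), 't': array([0.06250662, 0.56264775, 1.05569478])}
wrist {'camera_matrix': array([[371.64829954,   0.        , 324.57418271],
       [  0.        , 371.64829954, 239.90684426],
       [  0.        ,   0.        ,   1.        ]]), 'T_tool_cam': array([[ 9.99999805e-01, -5.80727305e-04, -2.31536898e-04,
         2.85332104e-04],
       [ 6.22207073e-04,  9.60561931e-01,  2.78065443e-01,
        -6.95304352e-02],
       [ 6.09253344e-05, -2.78065532e-01,  9.60562104e-01,
        -1.18852935e-01],
       [ 0.00000000e+00,  0.00000000e+00,  0.00000000e+00,
         1.00000000e+00]])}
```

View pics/scene0.png

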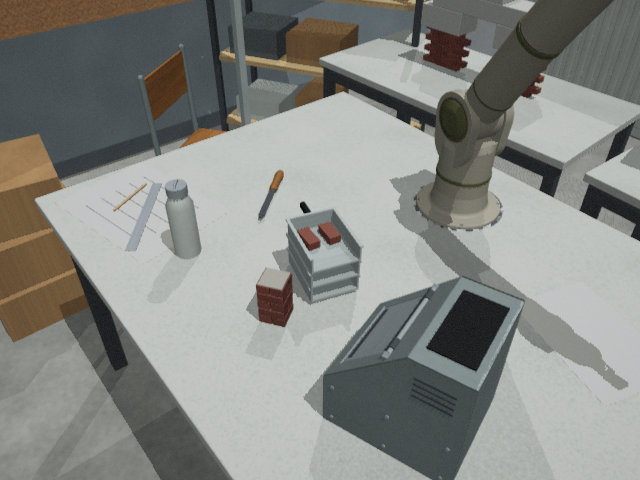

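View pics/top0.png

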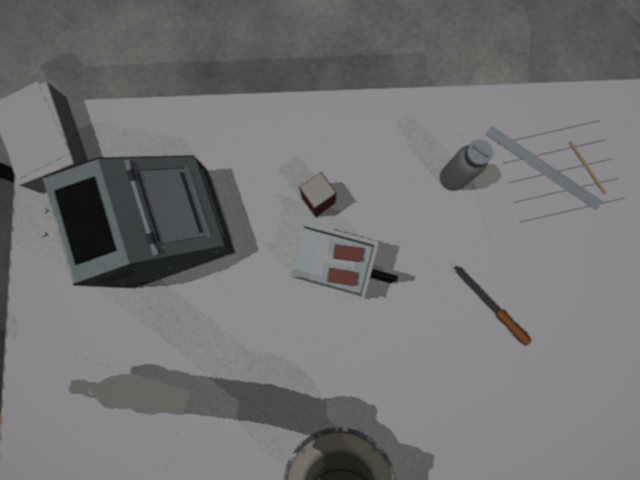

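View pics/wrist0.png

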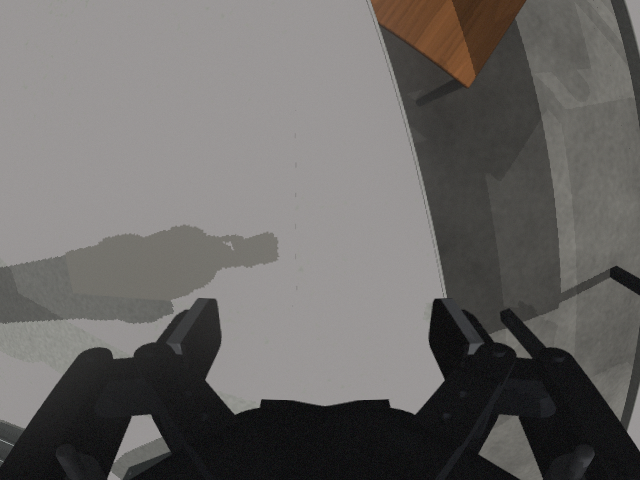

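```bash
python3 - <<'E'
import cv2
t=cv2.imread('pics/top0.png');s=cv2.imread('pics/scene0.png')
def crop(im,x,y,w,h,k,n):
    c=cv2.resize(im[y:y+h,x:x+w],None,fx=k,fy=k,interpolation=cv2.INTER_CUBIC)
    for u in range(0,w,20):
        cv2.putText(c,str(x+u),(u*k,10),0,.35,(0,255,255),1);cv2.line(c,(u*k,0),(u*k,h*k),(0,255,255),1) if 0 else cv2.line(c,(u*k,12),(u*k,18),(0,255,255),1)
    for v in range(0,h,20):
        cv2.putText(c,str(y+v),(0,v*k+4),0,.35,(0,255,255),1)
    cv2.imwrite(n,c)
crop(t,280,160,130,150,5 if 0 else 4,'pics/c1.png')
crop(s,240,190,140,145,4,'pics/c2.png')
crop(t,30,140,220,160,3,'pics/c3.png')
crop(s,310,260,230,220,3 if 0 else 2,'pics/c4.png')
E
```

```text
(no output)
```

View pics/c1.png

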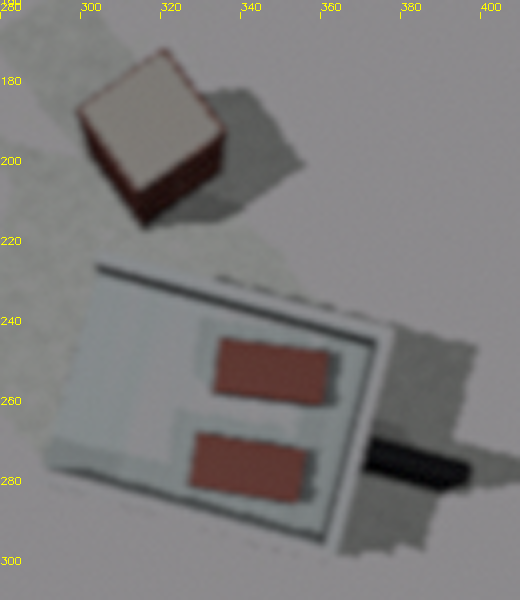

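View pics/c2.png

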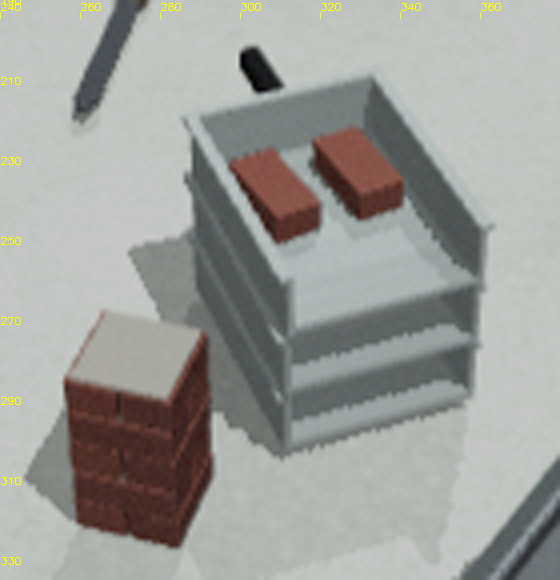

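View pics/c3.png

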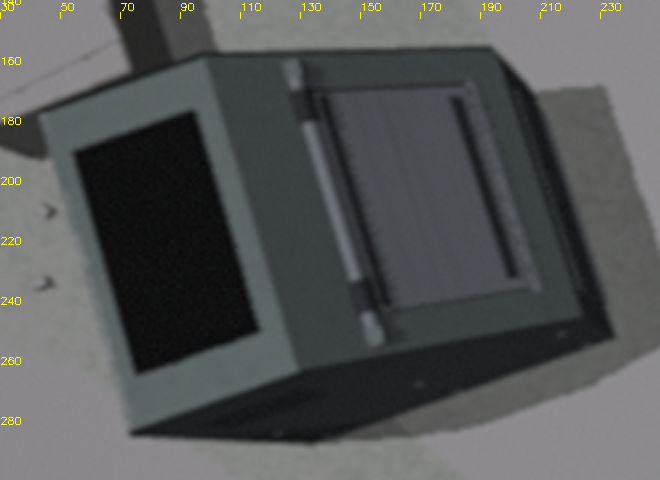

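View pics/c4.png

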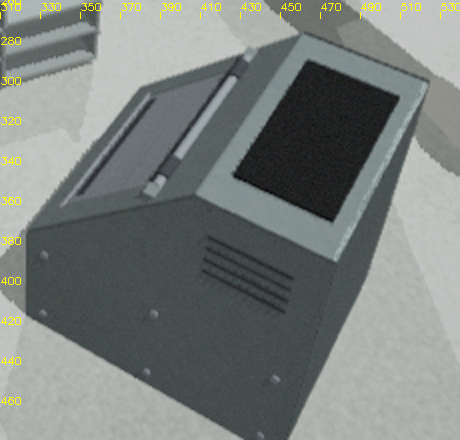

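```bash
cat > h.py <<'E'
import numpy as np,cv2
from scipy.optimize import least_squares
from scipy.spatial.transform import Rotation as Rn
from cell import ctrl
P={n:ctrl.camera_params(n) for n in("scene","top")}
def proj(n,X):
    p=P[n];c=np.atleast_2d(X)@p['R'].T+p['t'];k=p['camera_matrix'];q=c@k.T
    return q[:,:2]/q[:,2:]
def T(pose,X):
    x,y,yaw=pose[:3];z=pose[3] if len(pose)>3 else 0
    c,s=np.cos(yaw),np.sin(yaw);X=np.atleast_2d(X)
    return np.c_[x+c*X[:,0]-s*X[:,1],y+s*X[:,0]+c*X[:,1],z+X[:,2]]
def fit(obs,x0,z=0,fitz=False):
    # obs: list (cam,(X,Y,Z)mm,(u,v))
    def r(p):
        q=list(p) if fitz else list(p)+[z]
        return np.concatenate([(proj(n,T(q,np.array(X)/1000.))[0]-uv) for n,X,uv in obs])
    x0=list(x0)+([z] if fitz else [])
    s=least_squares(r,x0,loss='soft_l1')
    return s.x,s.fun.reshape(-1,2)
E
python3 - <<'E'
from h import *
np.set_printoptions(precision=4,suppress=True)
for n in P: print(n,-P[n]['R'].T@P[n]['t'])
c1=lambda p,q:(280+p/4,160+q/4); c2=lambda p,q:(240+p/4,190+q/4)
c3=lambda p,q:(30+p/3,140+q/3); c4=lambda p,q:(310+p/2,260+q/2)
o=[('top',(-78,-64,54),c1(393,322)),('top',(-78,64,54),c1(333,552)),('top',(85,64,54),c1(48,468)),('top',(85,-64,54),c1(100,260)),
('scene',(-78,-64,54),c2(185,120)),('scene',(-78,64,54),c2(372,75)),('scene',(85,64,54),c2(490,225)),('scene',(85,-64,54),c2(291,278))]
for fz in(0,1):
  x,f=fit(o,[.6,0,1.5],.092,fz);print('tray',x,np.degrees(x[2]));print(f.tolist())
o=[('top',(20,110,275),c3(298,370)),('top',(20,-110,275),c3(207,55)),('top',(130,110,275),c3(130,433)),('top',(130,-110,275),c3(40,115)),('top',(-130,-110,125),c3(490,47)),('top',(-130,110,125),c3(583,315)),
('scene',(20,-110,275),c4(195,195)),('scene',(130,-110,275),c4(338,262)),('scene',(130,110,275),c4(428,82)),('scene',(20,110,275),c4(300,32)),('scene',(-130,-110,125),c4(27,230)),('scene',(-130,-110,0),c4(27,308))]
x,f=fit(o,[.6,0.4,1.5]);print('hop',x,np.degrees(x[2]));print(f.tolist())
o=[('top',(31,31,114),c1(165,50)),('top',(31,-31,114),c1(224,130)),('top',(-31,-31,114),c1(137,195)),('top',(-31,31,114),c1(78,110))]
x,f=fit(o,[.7,0.0,.8]);print('pier',x,np.degrees(x[2]));print(f.tolist())
s=ctrl.sense();print(proj('top',s['tool_pos']),proj('scene',s['tool_pos']))
# flask, rasp
def back(n,u,v,z):
    p=P[n];d=p['R'].T@np.linalg.inv(p['camera_matrix'])@[u,v,1];C=-p['R'].T@p['t'];return C+d*(z-C[2])/d[2]
print('flask',back('top',480,151,.21),'rasp',back('top',457,267,.01),back('top',527,341,.01))
E
```

```text
scene [1.1419 0.7858 0.9399]
top [0.427  0.0165 1.1191]
tray [ 0.5035 -0.0027  1.2877] 73.7775462696734
[[0.15974728180384545, -0.5268388295209547], [0.387987000906719, 1.1237055930749307], [-3.8797954385652815, 2.0648570756825393], [-1.1581076169241555, -4.181515760293308], [-2.0998508934181928, -1.5777783275469233], [0.6087836544043057, -2.365847613995328], [0.39399853928910034, -0.557211505722023], [-3.167970388924118, 0.6469390760956912]]
tray [ 0.5014 -0.0045  1.3018  0.0861] 74.58908983573815
[[0.45478518981701654, 0.1297510001506339], [1.6200492039995993, 1.6592452330142464], [-2.506508045923283, 3.7721154752975963], [-0.7073380997463801, -2.3898203270479144], [-2.0621862358979115, 0.04721569977874651], [0.17060930886526648, -1.1425705124464685], [0.6963173658457436, 0.33257679770107984], [-2.242483273657456, 1.9900024835965837]]
hop [0.603  0.3935 1.8875] 108.14838066880961
[[0.8518131113050629, 2.61252319866594], [-1.5084215206959612, -0.8432080725871742], [0.4351255170166155, 1.6449332051019496], [-0.5039341457877953, -1.611881648213739], [0.7424177315922691, -0.5276232042844811], [0.25178221751443175, 2.3018122809677095], [-0.09104147839087773, 0.3522821665600304], [-1.4644235779152268, 0.4185658594147412], [1.0646665518395366, -2.0537216310441977], [2.9437664407539046, -1.3390374173585542], [-0.4147206765831015, 0.6761355819012351], [-0.6503245054424269, 2.2480431591208685]]
pier [ 0.6619  0.0302 -0.9764] -55.94521748031065
[[-0.26358792433097733, -1.334894769467212], [1.2861974579096227, 0.7578299259351127], [0.22979130804441183, 0.6322267869445], [-1.200790243019128, -0.389134104753424]]
[[-38.8685 427.384 ]] [[718.1702 311.3312]]
flask [ 0.7094 -0.2984  0.21  ] rasp [ 0.4896 -0.2941  0.01  ] [ 0.3141 -0.444   0.01  ]
```

```bash
cat >> h.py <<'E'
def poly_tray(z0=0):
    a=[]
    for zz in(54,8):
        a.append([(-78,-64,zz),(-78,64,zz),(85,64,zz if zz>20 else 13),(85,-64,zz if zz>20 else 13),(-78,-64,zz)])
    a.append([(-77,-7,49),(-137,-7,49),(-137,7,49),(-77,7,49)])
    a.append([(-74,-60,54),(-74,60,54),(85,60,54)]);a.append([(-74,-60,54),(85,-60,54)])
    a.append([(85,64,54),(85,64,13)]);a.append([(85,-64,54),(85,-64,13)])
    return a
def poly_hop():
    a=[]
    for s in(-110,110):
        a.append([(130,s,0),(-130,s,0),(-130,s,125),(20,s,275),(130,s,275),(130,s,0)])
    for p in[(-130,125),(20,275),(130,275),(-130,0)]: a.append([(p[0],-110,p[1]),(p[0],110,p[1])])
    a.append([(-109,-80,146),(-109,80,146),(-20,80,235),(-20,-80,235),(-109,-80,146)])
    return a
def box(lx,ly,lz):
    a=[]
    for z in(0,lz): a.append([(-lx/2,-ly/2,z),(lx/2,-ly/2,z),(lx/2,ly/2,z),(-lx/2,ly/2,z),(-lx/2,-ly/2,z)])
    return a
def overlay(img,cam,items,rect,k,out):
    x,y,w,h=rect
    c=cv2.resize(img[y:y+h,x:x+w],None,fx=k,fy=k,interpolation=cv2.INTER_CUBIC)
    c=np.clip(c.astype(float)*1.3,0,255).astype(np.uint8)
    for pose,polys,col in items:
        for pl in polys:
            q=proj(cam,T(pose,np.array(pl)/1000.))
            q=((q+.5-[x,y])*k*16).astype(int)
            cv2.polylines(c,[q.reshape(-1,1,2)],False,col,1,cv2.LINE_AA,4)
    cv2.imwrite(out,c)
E
python3 - <<'E'
from h import *
t=cv2.imread('pics/top0.png');s=cv2.imread('pics/scene0.png')
tr=[((.5035,-.0027,1.29,z),poly_tray(),c) for z,c in((.092,(0,255,0)),(0,(255,255,0)))]
ho=[((.603,.3935,1.8875),poly_hop(),(0,255,0))]
pi=[((.6619,.0302,-.976),box(62,62,114),(0,255,255))]
overlay(t,'top',tr+pi,(280,160,130,150),4,'pics/o1.png')
overlay(s,'scene',tr+pi,(240,190,140,145),4,'pics/o2.png')
overlay(t,'top',ho,(30,140,220,160),3,'pics/o3.png')
overlay(s,'scene',ho,(310,260,230,220),3,'pics/o4.png')
def pad(a,b,o):
    A=cv2.imread(a);B=cv2.imread(b);h=max(A.shape[0],B.shape[0])
    f=lambda I:cv2.copyMakeBorder(I,0,h-I.shape[0],0,0,cv2.BORDER_CONSTANT)
    c=np.hstack([f(A),f(B)]);r=min(800/c.shape[1],600/c.shape[0],1) ;cv2.imwrite(o,c)
E
```

```text
(no output)
```

View pics/o1.png

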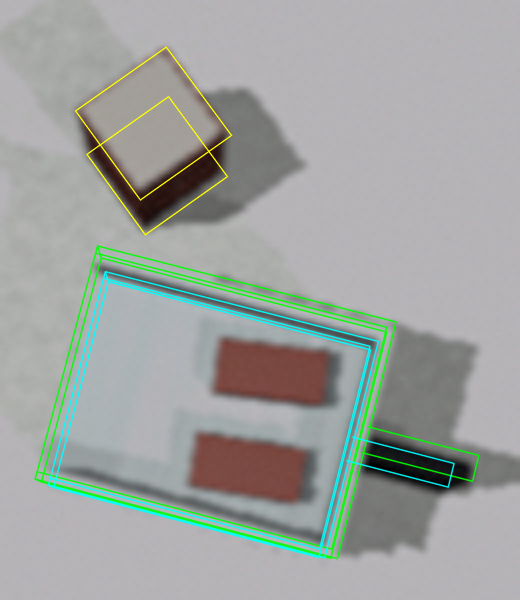

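View pics/o2.png

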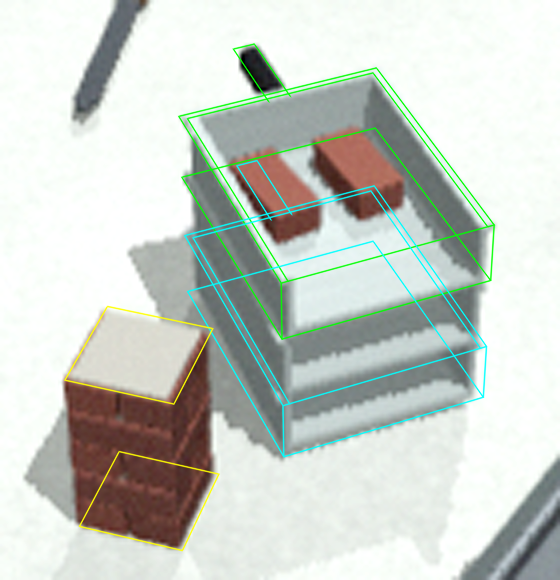

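View pics/o3.png

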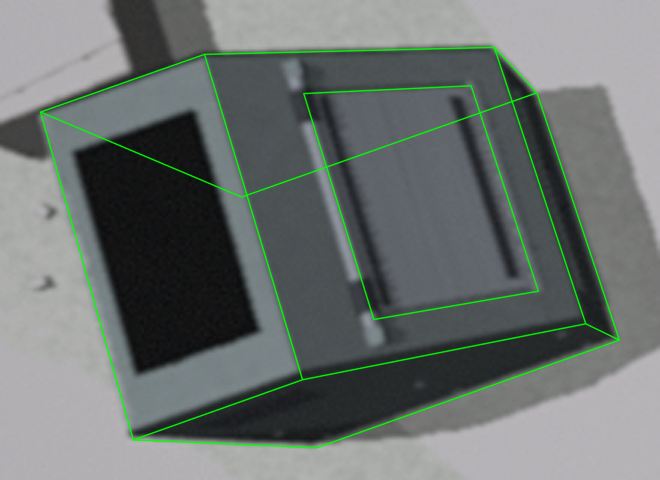

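View pics/o4.png

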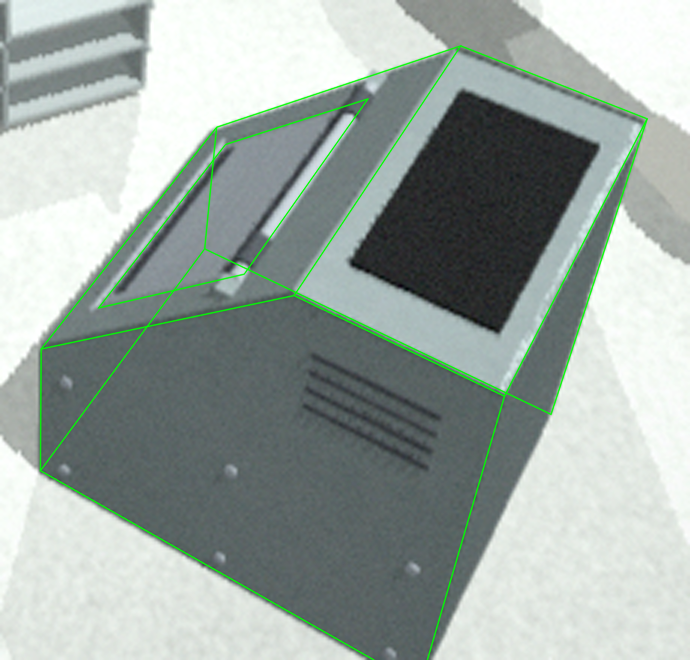

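```bash
python3 - <<'E'
from h import *
np.set_printoptions(precision=4,suppress=True)
c1=lambda p,q:(279.5+p/4,159.5+q/4); c2=lambda p,q:(239.5+p/4,189.5+q/4)
def obs(W,B,F):return [('top',(B,-W,54),c1(390,325)),('top',(B,W,54),c1(333,550)),('top',(F,W,54),c1(48,468)),('top',(F,-W,54),c1(100,258)),
('scene',(B,-W,54),c2(185,120)),('scene',(B,W,54),c2(372,75)),('scene',(F,W,54),c2(490,225)),('scene',(F,-W,54),c2(291,278)),
('top',(-137,7,49),c1(465,492)),('top',(-137,-7,49),c1(471,466))]
for a in((60,-75,85),(60,-75,81),(61,-75,83)):
  x,f=fit(obs(*a),[.5,0,1.3],.092,0);print(a,x,np.degrees(x[2]),abs(f).sum());print(f.round(1).tolist())
E
sed -i 's/(-78,-64,zz),(-78,64,zz),(85,64,zz if zz>20 else 13),(85,-64,zz if zz>20 else 13),(-78,-64,zz)/(-75,-60,zz),(-75,60,zz),(85,60,zz if zz>20 else 13),(85,-60,zz if zz>20 else 13),(-75,-60,zz)/; s/(-74,-60,54),(-74,60,54),(85,60,54)/(-71,-56,54),(-71,56,54),(85,56,54)/; s/(-74,-60,54),(85,-60,54)/(-71,-56,54),(85,-56,54)/; s/(85,64,54),(85,64,13)/(85,60,54),(85,60,13)/;s/(85,-64,54),(85,-64,13)/(85,-60,54),(85,-60,13)/' h.py
```

```text
(60, -75, 85) [ 0.5023 -0.0028  1.2801] 73.34451516870612 20.979635693239516
[[-0.2, 1.6], [-0.3, 0.7], [-2.9, 0.9], [-0.8, -1.1], [1.0, -1.1], [0.7, -1.0], [-0.5, 0.3], [-0.9, 0.4], [1.7, -1.6], [1.8, -1.5]]
(60, -75, 81) [ 0.5028 -0.0011  1.2845] 73.59767026294443 19.332109664801493
[[-1.1, 1.2], [-0.9, 0.3], [-1.8, 1.4], [0.1, -0.7], [1.1, -0.6], [0.8, -0.6], [-0.9, -0.4], [-1.1, -0.2], [0.9, -2.1], [1.0, -2.1]]
(61, -75, 83) [ 0.5026 -0.002   1.2827] 73.49168265600899 20.629153759847753
[[-0.5, 0.8], [-0.7, 0.9], [-2.5, 1.6], [-0.2, -1.4], [0.6, -0.8], [1.1, -0.9], [-0.3, -0.1], [-1.5, 0.2], [1.3, -1.9], [1.4, -1.9]]
```

```bash
cat >> h.py <<'E'
def toolR(yaw,tilt):
    # tray yaw (rad), tool forward tilt (rad): tool x=-tray y, z down tilted toward tray +x
    return Rn.from_euler('z',yaw-np.pi/2)*Rn.from_euler('x',np.pi)*Rn.from_euler('x',tilt)
def cur():
    s=ctrl.sense();return np.array(s['tool_pos']),Rn.from_euler('xyz',s['eef_rot'])
def delta(p,R,ref=None):
    p0,R0=ref if ref else cur()
    d=R0.inv().apply(np.asarray(p)-p0)*1000; a=np.degrees((R0.inv()*R).as_rotvec())
    print('turn',a.round(1),'shift',d.round(1),'rows>=',round(max(np.linalg.norm(d)/41.7,np.linalg.norm(a)/7.16),1))
def back(n,u,v,z):
    p=P[n];d=p['R'].T@np.linalg.inv(p['camera_matrix'])@[u,v,1];C=-p['R'].T@p['t'];return C+d*(z-C[2])/d[2]
E
python3 - <<'E'
from h import *
print(back('top',320,92,0),back('top',600,84,0))
r=np.radians
delta([.45,.3,.40],Rn.from_euler('z',r(33))*Rn.from_euler('x',np.pi))
delta([.451,-.177,.28],toolR(r(73.5),r(30)),([.45,.3,.40],Rn.from_euler('z',r(33))*Rn.from_euler('x',np.pi)))
E
```

```text
[0.94273249 0.01946589 0.        ] [ 0.93658091 -0.67862225  0.        ]
turn [ 0.   0.1 40.6] shift [-309.8  346.7 -147. ] rows>= 11.7
turn [28.1 13.  48.3] shift [-259.   400.6  120. ] rows>= 11.8
```

```bash
python3 -m crank '[[0,0,40,-310,346,-147,-1],[0,0,40,-310,346,-147,-1],[0,0,40,-310,346,-147,-1],[0,0,40,-310,346,-147,-1],[0,0,40,-310,346,-147,-1],[0,0,40,-310,346,-147,-1],[0,0,40,-310,346,-147,-1],[0,0,40,-310,346,-147,-1],[0,0,40,-310,346,-147,-1],[0,0,40,-310,346,-147,-1]]' 120; python3 - <<'E'
from h import *
print(ctrl.sense()['joint_pos'].round(3))
r=np.radians
delta([.451,-.177,.28],toolR(r(73.5),r(30)))
E
```

```text
clock: 0.98
tool_pos: [0.4144, 0.3555, 0.3796]
eef_rot: [-3.142, 0.0, 0.586]
force: [1.8, 1.1, 0.2]
finger_gap: 0.0856
[-1.016  0.256  0.261  1.863 -0.076  1.032 -0.138]
turn [28.  13.1 48.9] shift [-264.   463.9   99.6] rows>= 13.0
```

```bash
python3 -m crank '[[28,13,49,-264,464,100,-1],[28,13,49,-264,464,100,-1],[28,13,49,-264,464,100,-1],[28,13,49,-264,464,100,-1],[28,13,49,-264,464,100,-1],[28,13,49,-264,464,100,-1],[28,13,49,-264,464,100,-1],[28,13,49,-264,464,100,-1],[28,13,49,-264,464,100,-1],[28,13,49,-264,464,100,-1]]'; python3 - <<'E'
from h import *
print(ctrl.sense()['joint_pos'].round(3))
r=np.radians
delta([.451,-.177,.28],toolR(r(73.5),r(30)))
E
```

```text
clock: 1.82
tool_pos: [0.4409, -0.0536, 0.3021]
eef_rot: [-2.618, 0.002, -0.293]
force: [1.0, -0.3, 0.3]
finger_gap: 0.0854
[-0.102  0.283  0.563  2.23  -0.847  0.97   0.759]
turn [-0.  -0.  -0.3] shift [ 45.3 110.9 -38.6] rows>= 3.0
```

```bash
python3 -m crank '[[0,0,0,45,111,-39,-1],[0,0,0,45,111,-39,-1],[0,0,0,45,111,-39,-1],[0,0,0,45,111,-39,-1],[0,0,0,45,111,-39,-1],[0,0,0,45,111,-39,-1],[0,0,0,45,111,-39,-1],[0,0,0,45,111,-39,-1],[0,0,0,45,111,-39,-1],[0,0,0,45,111,-39,-1]]'; python3 - <<'E'
from h import *
s=ctrl.sense();print(s['joint_pos'].round(3),s['tool_pos'],s['eef_rot'],s['force'])
cv2.imwrite('pics/w1.png',ctrl.snapshot('wrist'))
E
```

```text
clock: 2.65
tool_pos: [0.4522, -0.1738, 0.2811]
eef_rot: [-2.619, 0.001, -0.288]
force: [-0.0, -0.4, -0.4]
finger_gap: 0.0856
[ 0.123  0.423  0.601  2.105 -0.814  1.103  0.959] [ 0.45217121 -0.17383502  0.28107761] [-2.61913221e+00  8.92104554e-04 -2.87717993e-01] [-0.01150206 -0.42299183 -0.44817964]
```

View pics/w1.png

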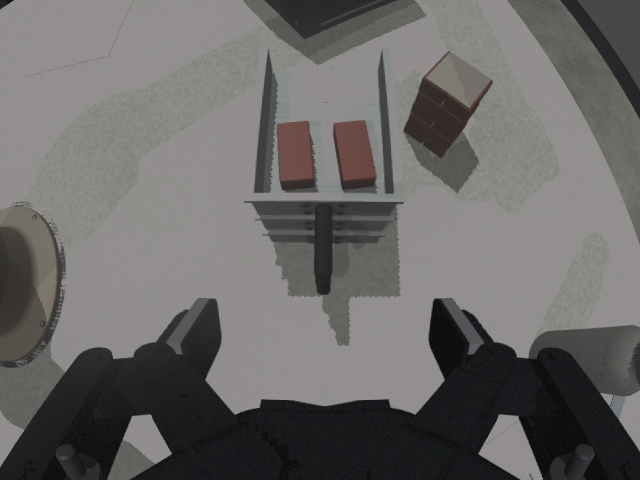

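```bash
python3 - <<'E'
import cv2
t=cv2.imread('pics/w1.png')[30:310,230:410]
cv2.imwrite('pics/w1c.png',cv2.convertScaleAbs(cv2.resize(t[150:],None,fx=4,fy=4,interpolation=cv2.INTER_CUBIC),alpha=2.2))
cv2.imwrite('pics/w1d.png',cv2.convertScaleAbs(cv2.resize(t[:180],None,fx=3,fy=3,interpolation=cv2.INTER_CUBIC),alpha=1.3))
E
```

```text
(no output)
```

View pics/w1c.png

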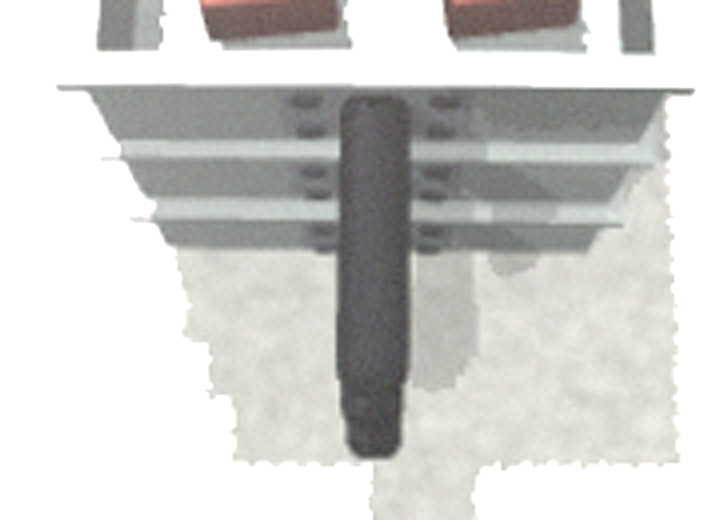

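View pics/w1d.png

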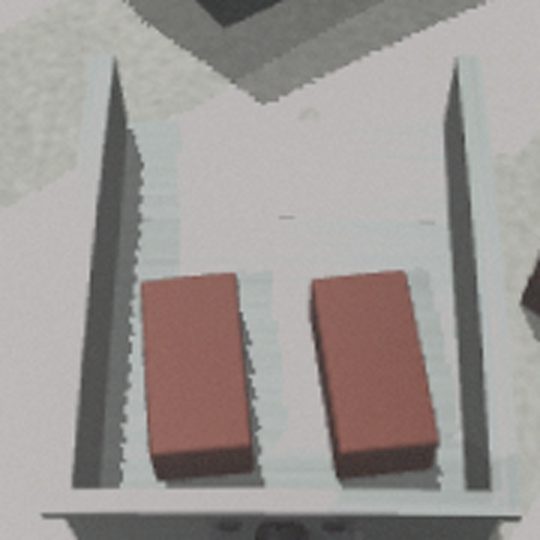

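```bash
cat >> h.py <<'E'
WP=ctrl.camera_params('wrist')
def wproj(X,ref=None):
    p0,R0=ref if ref else cur()
    Xt=R0.inv().apply(np.atleast_2d(X)-p0);M=np.linalg.inv(WP['T_tool_cam'])
    c=Xt@M[:3,:3].T+M[:3,3];rr=np.hypot(c[:,0],c[:,1]);th=np.arctan2(rr,c[:,2]);k=WP['camera_matrix']
    return np.c_[k[0,2]+k[0,0]*th*c[:,0]/rr,k[1,2]+k[1,1]*th*c[:,1]/rr]
E
python3 - <<'E'
from h import *
np.set_printoptions(precision=4,suppress=True)
a=lambda p,q:(229.5+p/4,179.5+q/4);b=lambda p,q:(229.5+p/3,29.5+q/3)
ref=cur()
def r(v):
    x,y,yaw,Wi,Wr,xb,xi,hx=v;z=.092
    o=[((xb,Wr,54),a(58,89)),((xb,-Wr,54),a(693,93)),((xi,Wi,54),b(72,488)),((xi,-Wi,54),b(492,490)),((85,Wi,54),b(115,58)),((85,-Wi,54),b(460,58))]
    e=[wproj(T((x,y,yaw,z),np.array(X)/1000.),ref)[0]-u for X,u in o]
    # handle edges u only
    for X,u in [((-110,7,40),(230+338/4)),((-110,-7,40),(230+409/4))]:
        pr=wproj(T((x,y,yaw,z),np.array(X)/1000.),ref)[0];e.append([pr[0]-u+.5,0])
    e.append(np.array([xb+78,xi+74])/2);e.append([hx*0,0])
    return np.concatenate(e)
s=least_squares(r,[.5025,-.002,1.28,58,63,-78,-74,0]);print(s.x,np.degrees(s.x[2]));print(s.fun.reshape(-1,2).round(2).tolist())
E
```

```text
[  0.503   -0.0052   1.2732  55.8506  62.7606 -77.3926 -69.5781   0.    ] 72.94669277848513
[[0.06, -0.08], [0.05, 0.2], [-0.28, 0.23], [0.28, 0.68], [0.09, -1.21], [-0.53, -0.48], [0.14, 0.0], [0.07, 0.0], [0.3, 2.21], [0.0, 0.0]]
```

```bash
cat >> h.py <<'E'
def tcp_for(tray,tilt,gx=-110,gz=40):
    # tray=(x,y,yaw,z) level; tool tilt rad -> TCP pos,R
    R=toolR(tray[2],tilt);g=T(tray,np.array([gx,0,gz])/1000.)[0]
    return g-.003*R.apply([0,0,1]),R
E
python3 - <<'E'
from h import *
r=np.radians
p,R=tcp_for((.503,-.0052,1.2732,.092),r(30));print(p)
delta(p,R)
E
```

```text
[ 0.47030563 -0.11179891  0.13459808]
turn [0.1 0.3 0.4] shift [ -0.2  16.9 159.2] rows>= 3.8
```

```bash
python3 -m crank '[[0,0,0.3,0,17,20,-1],[0,0,0.3,0,17,60,-1],[0,0,0.3,0,17,90,-1],[0,0,0.3,0,17,120,-1],[0,0,0.3,0,17,140,-1],[0,0,0.3,0,17,150,-1],[0,0,0.3,0,17,159,-1],[0,0,0.3,0,17,159,-1],[0,0,0.3,0,17,159,-1],[0,0,0.3,0,17,159,-1]]'; python3 - <<'E'
from h import *
s=ctrl.sense();print(s['joint_pos'].round(3),s['tool_pos'],s['eef_rot'],s['force'])
p,R=tcp_for((.503,-.0052,1.2732,.092),np.radians(30))
delta(p,R)
cv2.imwrite('pics/w2.png',ctrl.snapshot('wrist'))
E
```

```text
clock: 3.53
tool_pos: [0.4704, -0.1134, 0.1348]
eef_rot: [-2.62, 0.004, -0.294]
force: [-0.7, 0.1, 0.1]
finger_gap: 0.0856
[ 0.346  0.598  0.123  2.244 -1.039  0.693  1.102] [ 0.47037753 -0.11337822  0.13479119] [-2.61982567  0.00359521 -0.29440029] [-0.70687832  0.14447414  0.11493441]
turn [0.1 0.3 0.1] shift [-0.5 -1.2  0.9] rows>= 0.0
```

View pics/w2.png

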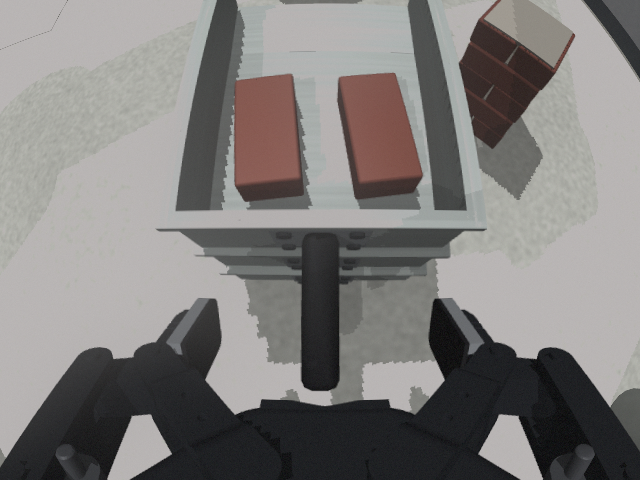

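```bash
python3 -m crank '[[0,0,0,0,0,0,1],[0,0,0,0,0,0,1],[0,0,0,0,0,0,1],[0,0,0,0,0,0,1],[0,0,0,0,0,0,1],[0,0,0,0,0,0,1],[0,0,0,0,0,0,1],[0,0,0,0,0,0,1],[0,0,0,0,0,0,1],[0,0,0,0,0,0,1]]' 120; python3 - <<'E'
from h import *
s=ctrl.sense();print(s['joint_pos'].round(3),s['tool_pos'],s['eef_rot'],s['force'],s['finger_gap'])
R=cur()[1];print('up dir in tool',R.inv().apply([0,0,1]).round(3), 'wx',R.inv().apply([1,0,0]).round(3),'wy',R.inv().apply([0,1,0]).round(3))
E
```

```text
clock: 4.42
tool_pos: [0.4702, -0.1128, 0.1346]
eef_rot: [-2.619, 0.004, -0.294]
force: [-1.0, -0.3, 6.0]
finger_gap: 0.0122
[ 0.347  0.598  0.121  2.244 -1.039  0.692  1.102] [ 0.47023922 -0.11276863  0.13459958] [-2.61901968  0.00404403 -0.29371167] [-1.01769744 -0.32950408  5.98852685] 0.01217790820041262
up dir in tool [-0.004 -0.499 -0.867] wx [ 0.957 -0.253  0.141] wy [-0.29  -0.829  0.479]
```

```bash
python3 -m crank '[[0,0,0,0,-3,-5,1],[0,0,0,0,-6,-10,1],[0,0,0,0,-10,-17,1],[0,0,0,0,-15,-26,1],[0,0,0,0,-20,-35,1],[0,0,0,0,-25,-43,1],[0,0,0,0,-30,-52,1],[0,0,0,0,-35,-61,1],[0,0,0,0,-40,-69,1],[0,0,0,0,-40,-69,1]]'; python3 - <<'E'
from h import *
s=ctrl.sense();print(s['joint_pos'].round(3),s['tool_pos'],s['eef_rot'],s['force'],s['finger_gap'])
cv2.imwrite('pics/w3.png',ctrl.snapshot('wrist'));cv2.imwrite('pics/s3.png',ctrl.snapshot('scene')[130:370,180:500])
E
```

```text
clock: 5.25
tool_pos: [0.4712, -0.1129, 0.216]
eef_rot: [-2.62, 0.002, -0.294]
force: [0.5, -0.6, -3.5]
finger_gap: 0.0118
[ 0.281  0.457  0.206  2.192 -0.879  0.828  0.895] [ 0.47117575 -0.11289433  0.21600402] [-2.61970708e+00  1.60192750e-03 -2.93901116e-01] [ 0.45288823 -0.58950837 -3.52284458] 0.011835098409758377
```

View pics/w3.png

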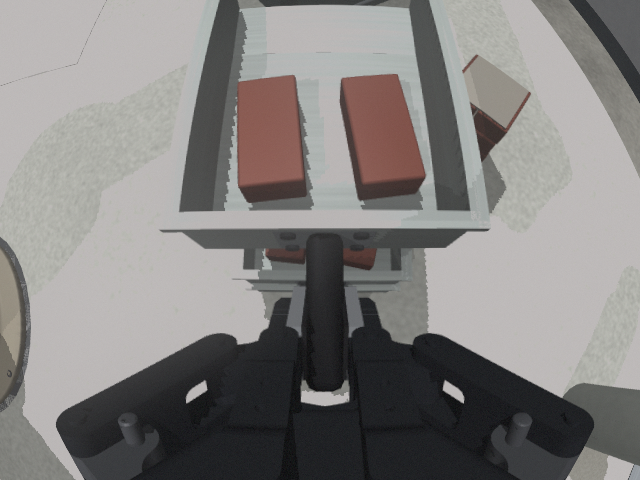

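View pics/s3.png

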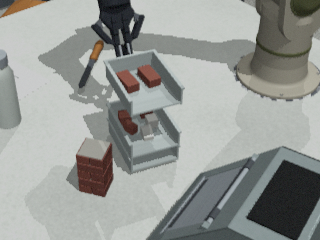

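```bash
python3 - <<'E'
from h import *
p,R=cur();delta([.5972,-.2476,.216],R);delta([.5972,-.2476,.060],R,([.5972,-.2476,.216],R));delta([.5972,-.2476,.0426],R,([.5972,-.2476,.216],R))
E
```

```text
turn [0. 0. 0.] shift [160.1  79.2 -47.9] rows>= 4.4
turn [0. 0. 0.] shift [  0.5  77.8 135.2] rows>= 3.7
turn [0. 0. 0.] shift [  0.5  86.4 150.3] rows>= 4.2
```

```bash
python3 -m crank '[[0,0,0,6,3,-2,1],[0,0,0,20,10,-6,1],[0,0,0,42,21,-13,1],[0,0,0,68,34,-20,1],[0,0,0,94,46,-28,1],[0,0,0,118,58,-35,1],[0,0,0,138,68,-41,1],[0,0,0,152,75,-46,1],[0,0,0,160,79,-48,1],[0,0,0,160,79,-48,1]]' && python3 -m crank '[[0,0,0,0,8,14,1],[0,0,0,0,18,31,1],[0,0,0,0,30,52,1],[0,0,0,0,42,73,1],[0,0,0,0,54,94,1],[0,0,0,0,64,111,1],[0,0,0,0,71,123,1],[0,0,0,0,76,132,1],[0,0,0,0,78,135,1],[0,0,0,0,78,135,1]]'; python3 - <<'E'
from h import *
s=ctrl.sense();print(s['joint_pos'].round(3),s['tool_pos'],s['eef_rot'],s['force'],s['finger_gap'])
cv2.imwrite('pics/w4.png',ctrl.snapshot('wrist'))
E
```

```text
clock: 6.18
tool_pos: [0.5978, -0.2491, 0.2143]
eef_rot: [-2.62, 0.005, -0.295]
force: [0.3, 0.1, -3.2]
finger_gap: 0.0119
clock: 7.02
tool_pos: [0.5959, -0.2473, 0.0591]
eef_rot: [-2.619, 0.005, -0.294]
force: [0.2, 0.5, -3.6]
finger_gap: 0.0125
[ 0.424  0.843  0.176  1.853 -0.907  0.85   1.009] [ 0.595859   -0.24729325  0.05906227] [-2.61915727  0.00538738 -0.29396005] [ 0.23394591  0.49962893 -3.61985577] 0.012513344380157491
```

View pics/w4.png

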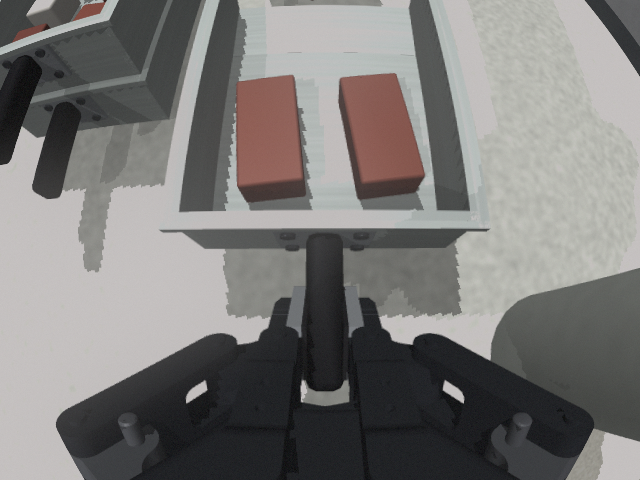

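```bash
python3 -m crank '[[0,0,0,0,2,3,1],[0,0,0,0,4,6,1],[0,0,0,0,5,8,1],[0,0,0,0,6,10,1],[0,0,0,0,7,12,1],[0,0,0,0,7.5,13,1],[0,0,0,0,8,14,1],[0,0,0,0,8,14,1],[0,0,0,0,8,14,1],[0,0,0,0,8,14,1]]'
```

```text
clock: 7.9
tool_pos: [0.5963, -0.2476, 0.0437]
eef_rot: [-2.62, 0.004, -0.294]
force: [-0.2, -0.4, -3.3]
finger_gap: 0.0121
```

```bash
python3 -m crank '[[0,0,0,0,0.5,0.9,1],[0,0,0,0,0.7,1.3,1],[0,0,0,0,1,1.7,1],[0,0,0,0,1,1.7,1],[0,0,0,0,1,1.7,1],[0,0,0,0,1,1.7,1],[0,0,0,0,1,1.7,1],[0,0,0,0,1,1.7,1],[0,0,0,0,1,1.7,1],[0,0,0,0,1,1.7,1]]'
```

```text
clock: 8.73
tool_pos: [0.5964, -0.2477, 0.0426]
eef_rot: [-2.619, 0.003, -0.294]
force: [-2.3, -1.3, 5.9]
finger_gap: 0.012
```

```bash
python3 -m crank '[[0,0,0,0,0,0,0.5],[0,0,0,0,0,0,0],[0,0,0,0,0,0,-0.5],[0,0,0,0,0,0,-1],[0,0,0,0,0,0,-1],[0,0,0,0,0,0,-1],[0,0,0,0,0,-20,-1],[0,0,0,0,0,-50,-1],[0,0,0,0,0,-85,-1],[0,0,0,0,0,-120,-1]]'; python3 - <<'E'
from h import *
s=ctrl.sense();print(s['joint_pos'].round(3),s['tool_pos'],s['eef_rot'],s['force'],s['finger_gap'])
cv2.imwrite('pics/w5.png',ctrl.snapshot('wrist'))
E
```

```text
clock: 9.57
tool_pos: [0.5788, -0.3051, 0.1464]
eef_rot: [-2.619, 0.006, -0.293]
force: [0.3, -0.3, -0.4]
finger_gap: 0.0853
[ 0.462  0.749  0.254  1.775 -0.789  1.026  0.931] [ 0.57882122 -0.3050881   0.14639483] [-2.61927246  0.00575847 -0.29336535] [ 0.3481291  -0.34429548 -0.39663152] 0.08530226004265416
```

View pics/w5.png

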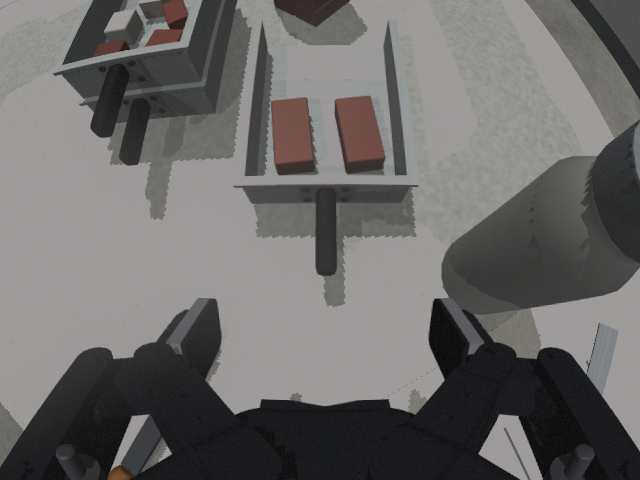

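```bash
python3 - <<'E'
from h import *
r=np.radians
p,R=tcp_for((.503,-.0052,1.2732,.046),r(22));h=p-R.apply([0,0,.15]);print(p,h)
delta(h,R)
c,R0=cur();print(R0.inv().apply([0,0,.06])*1000)
E
```

```text
[ 0.47041594 -0.11143927  0.08878155] [ 0.45393944 -0.16516033  0.22785913]
turn [-7.6 -0.1  0. ] shift [-162.5 -127.   -14.9] rows>= 5.0
[  0.11426151 -29.66768626 -52.15184883]
```

```bash
python3 -m crank '[[0,0,0,0,-20,-35,-1],[-2,0,0,-10,-35,-60,-1],[-7.6,0,0,-50,-70,-60,-1],[-7.6,0,0,-90,-90,-40,-1],[-7.6,0,0,-130,-120,-20,-1],[-7.6,0,0,-162,-127,-15,-1],[-7.6,0,0,-162,-127,-15,-1],[-7.6,0,0,-162,-127,-15,-1],[-7.6,0,0,-162,-127,-15,-1],[-7.6,0,0,-162,-127,-15,-1]]'; python3 - <<'E'
from h import *
s=ctrl.sense();print(s['joint_pos'].round(3),s['tool_pos'],s['eef_rot'],s['force'],s['finger_gap'])
cv2.imwrite('pics/w6.png',ctrl.snapshot('wrist'))
p,R=tcp_for((.503,-.0052,1.2732,.046),np.radians(22));delta(p,R)
E
```

```text
clock: 10.45
tool_pos: [0.4552, -0.1606, 0.2229]
eef_rot: [-2.753, 0.003, -0.294]
force: [1.1, -0.3, 0.0]
finger_gap: 0.0855
[ 0.237  0.426  0.303  2.169 -0.729  0.806  0.804] [ 0.45524771 -0.16059607  0.22293039] [-2.75266783e+00  2.69092122e-03 -2.94110084e-01] [ 1.05264573 -0.28866022  0.04761402] 0.0854651736351046
turn [-0.3  0.2  0.1] shift [  0.4   3.  143.6] rows>= 3.4
```

View pics/w6.png

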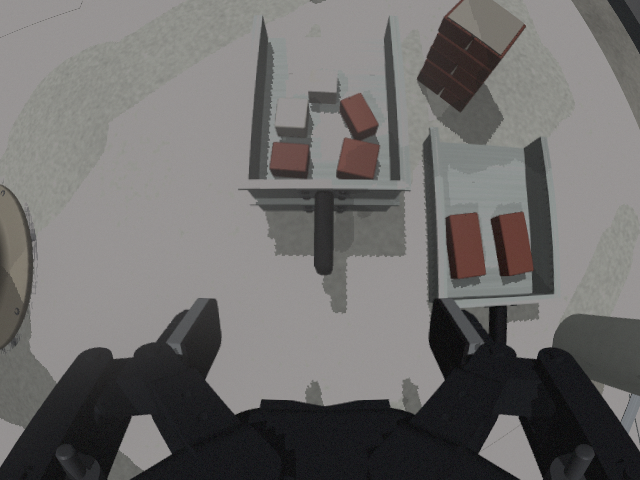

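```bash
python3 - <<'E'
from h import *
tr=(.503,-.0052,1.2732,.046)
for X in[(-77.4,62.8,54),(-77.4,-62.8,54),(85,56,54),(85,-56,54),(-137,0,45),(-90,0,49)]:print(X,wproj(T(tr,np.array(X)/1000.)).round(1))
t=cv2.imread('pics/w6.png')[0:290,230:420]
cv2.imwrite('pics/w6c.png',cv2.convertScaleAbs(cv2.resize(t[150:],None,fx=4,fy=4,interpolation=cv2.INTER_CUBIC),alpha=2))
cv2.imwrite('pics/w6d.png',cv2.convertScaleAbs(cv2.resize(t[:190],None,fx=3,fy=3,interpolation=cv2.INTER_CUBIC),alpha=1.3))
E
```

```text
(-77.4, 62.8, 54) [[237.9 188.6]]
(-77.4, -62.8, 54) [[409.8 188.9]]
(85, 56, 54) [[260.8  13.9]]
(85, -56, 54) [[388.   13.9]]
(-137, 0, 45) [[323.5 271.6]]
(-90, 0, 49) [[323.7 206.3]]
```

View pics/w6c.png

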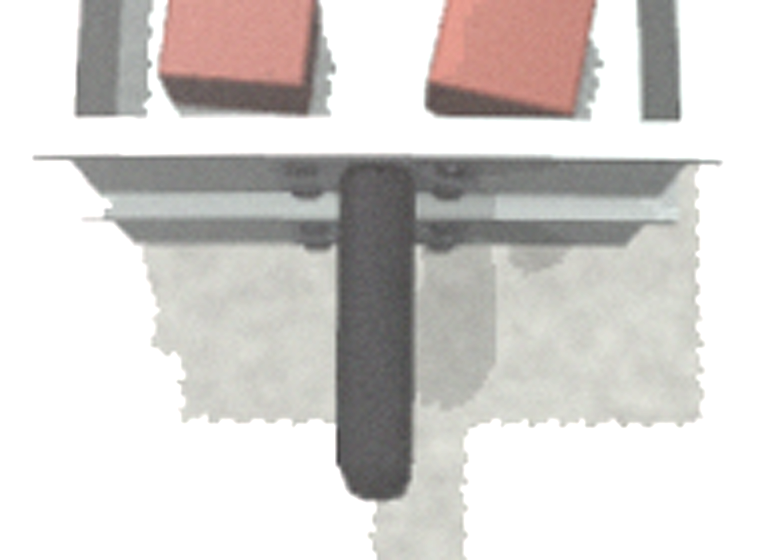

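View pics/w6d.png

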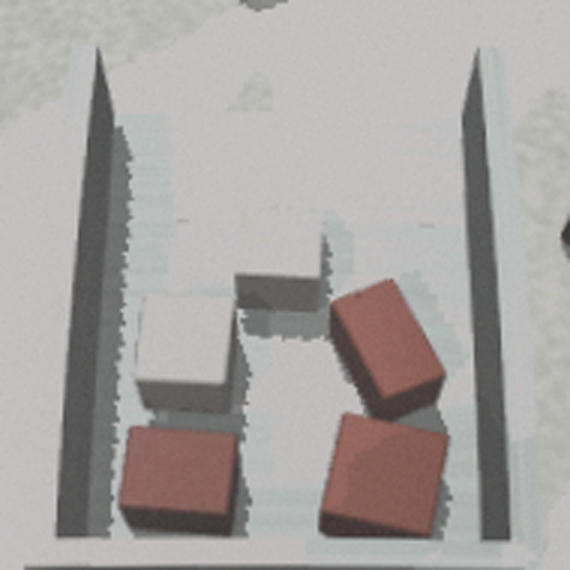

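```bash
python3 - <<'E'
from h import *
tr=(.503,-.0052,1.2732,.0)
for X in[(-77.4,62.8,54),(-77.4,-62.8,54)]:print(X,wproj(T(tr,np.array(X)/1000.)).round(1))
E
python3 -m crank '[[0,0,0,0,3,20,-1],[0,0,0,0,3,45,-1],[0,0,0,0,3,75,-1],[0,0,0,0,3,100,-1],[0,0,0,0,3,120,-1],[0,0,0,0,3,133,-1],[0,0,0,0,3,140,-1],[0,0,0,0,3,143,-1],[0,0,0,0,3,143,-1],[0,0,0,0,3,143,-1]]'; python3 - <<'E'
from h import *
s=ctrl.sense();print(s['joint_pos'].round(3))
p,R=tcp_for((.503,-.0052,1.2732,.046),np.radians(22));delta(p,R)
E
```

```text
(-77.4, 62.8, 54) [[250.2 201.6]]
(-77.4, -62.8, 54) [[397.9 201.9]]
clock: 11.33
tool_pos: [0.4692, -0.1112, 0.0891]
eef_rot: [-2.752, 0.004, -0.295]
force: [-0.3, 0.1, 0.7]
finger_gap: 0.0853
[ 0.355  0.642  0.     2.272 -1.016  0.462  1.031]
turn [-0.3  0.3  0.1] shift [ 1.2 -0.   0.4] rows>= 0.1
```

```bash
python3 -m crank '[[0,0,0,1,0,0,0],[0,0,0,1,0,0,1],[0,0,0,1,0,0,1],[0,0,0,1,0,0,1],[0,0,0,1,0,0,1],[0,0,0,1,0,0,1],[0,0,0,1,0,0,1],[0,0,0,1,0,0,1],[0,0,0,1,0,0,1],[0,0,0,1,0,0,1]]' 120; python3 - <<'E'
from h import *
s=ctrl.sense();print(s['tool_pos'],s['eef_rot'],s['finger_gap'])
print(cur()[1].inv().apply([0,0,.09])*1000)
E
```

```text
clock: 12.17
tool_pos: [0.4698, -0.1109, 0.0896]
eef_rot: [-2.752, 0.004, -0.294]
force: [-0.6, -0.8, 5.9]
finger_gap: 0.0121
[ 0.46975737 -0.11085107  0.08964734] [-2.75189721  0.00368392 -0.29436122] 0.01206786387703259
[ -0.331552   -34.19137216 -83.25166751]
```

```bash
cat >> h.py <<'E'
HOP=(.603,.3935,np.radians(108.15))
SEAT_P=np.array([.4698,-.1109,.0896]);SEAT_R=Rn.from_euler('xyz',[-2.752,.004,-.294])
TR_P=np.array([.503,-.0052,.046]);TR_R=Rn.from_euler('z',1.2732)
def hop_tcp(s,c,th,dy=0):
    """sill at tray coords (s,-c) mm, nose-down th deg -> tray pos/R, TCP pos/R"""
    a=np.radians(th);o=np.array([-109,149])-np.array([s*np.cos(a)-c*np.sin(a),-s*np.sin(a)-c*np.cos(a)])
    Rt=Rn.from_euler('z',HOP[2])*Rn.from_euler('y',a)
    p=T(HOP,np.array([o[0],dy,o[1]])/1000.)[0]
    off=TR_R.inv().apply(SEAT_P-TR_P);Ro=TR_R.inv()*SEAT_R
    return p,Rt,p+Rt.apply(off),Rt*Ro
def flap(s,c,th):
    a=np.radians(th);f=lambda x,z:np.array([-109+(x-s)*np.cos(a)+(z+c)*np.sin(a),149-(x-s)*np.sin(a)+(z+c)*np.cos(a)])
    H=np.array([-20,235]);best=0
    for x in np.linspace(-70,85,156):
        q=f(x,54)-H;d=np.hypot(*q)
        if d<=122: best=max(best,np.pi/4+np.arctan2(q[0],-q[1]))
    for z in np.linspace(13,54,42):
        q=f(85,z)-H
        if np.hypot(*q)<=122: best=max(best,np.pi/4+np.arctan2(q[0],-q[1]))
    return best,np.hypot(*(f(85,54)-H)),f(85,15),f(-110,40)
E
python3 - <<'E'
from h import *
np.set_printoptions(precision=3,suppress=True)
for s,c,th in[(150,6,18),(100,6,18),(85,6,18),(60,6,18),(40,6,20),(20,6,24),(5,6,30),(-10,6,37),(-20,6,44),(-25,6,50),(-28,6,54)]:
    b,d,l,hd=flap(s,c,th);p,Rt,tp,tR=hop_tcp(s,c,th)
    z=tR.apply([0,0,1]);print(s,th,'flap %.2f'%b,'d %.0f'%d,l,hd,'tcp',tp,'toolz',z)
R0=SEAT_R
c,R=cur()
p,Rt,tp,tR=hop_tcp(150,6,0);delta(tp,tR,(c+[0,0,.09],R));print(tp)
p,Rt,tp,tR=hop_tcp(150,6,18);delta(tp,tR,(c+[0,0,.09],R));print(tp)
E
```

```text
150 18 flap 0.00 d 133 [-164.329  189.058] [-342.06   273.093] tcp [0.709 0.069 0.277] toolz [-0.028  0.07  -0.997]
100 18 flap 0.00 d 88 [-116.776  173.607] [-294.507  257.642] tcp [0.694 0.114 0.261] toolz [-0.028  0.07  -0.997]
85 18 flap 0.00 d 76 [-102.511  168.972] [-280.241  253.007] tcp [0.689 0.127 0.257] toolz [-0.028  0.07  -0.997]
60 18 flap 0.12 d 59 [-78.734 161.247] [-256.465  245.281] tcp [0.682 0.15  0.249] toolz [-0.028  0.07  -0.997]
40 20 flap 0.34 d 52 [-59.531 153.343] [-234.221  243.529] tcp [0.675 0.171 0.247] toolz [-0.017  0.037 -0.999]
20 24 flap 0.70 d 58 [-41.078 141.747] [-209.051  243.899] tcp [0.667 0.195 0.248] toolz [ 0.004 -0.029 -1.   ]
5 30 flap 0.92 d 75 [-29.218 127.187] [-185.593  246.337] tcp [0.66  0.218 0.25 ] toolz [ 0.037 -0.129 -0.991]
-10 37 flap 1.02 d 98 [-20.492 108.599] [-161.18   245.919] tcp [0.652 0.242 0.249] toolz [ 0.074 -0.242 -0.967]
-20 44 flap 1.02 d 119 [-18.881  91.167] [-141.786  244.609] tcp [0.646 0.26  0.248] toolz [ 0.11  -0.353 -0.929]
-25 50 flap 0.93 d 135 [-22.206  78.234] [-128.399  243.682] tcp [0.642 0.273 0.247] toolz [ 0.14  -0.443 -0.886]
-28 54 flap 0.87 d 145 [-25.591  69.925] [-119.984  242.378] tcp [0.639 0.282 0.245] toolz [ 0.159 -0.501 -0.851]
turn [ -0.1 -13.4 -32.6] shift [ 192.7 -209.2   64.6] rows>= 7.0
[0.717 0.042 0.199]
turn [-17.6  -8.2 -34.3] shift [ 176.3 -260.1    1.1] rows>= 7.5
[0.709 0.069 0.277]
```

```bash
python3 -m crank '[[0,0,0,0,-2,-5,1],[0,0,0,0,-4,-10,1],[0,0,0,0,-8,-20,1],[0,0,0,0,-13,-32,1],[0,0,0,0,-19,-46,1],[0,0,0,0,-25,-61,1],[0,0,0,0,-32,-77,1],[0,0,0,0,-38,-92,1],[0,0,0,0,-42,-102,1],[0,0,0,0,-42,-102,1]]'; python3 - <<'E'
from h import *
s=ctrl.sense();print(s['force'],s['finger_gap'],s['joint_pos'].round(3))
cv2.imwrite('pics/w7.png',ctrl.snapshot('wrist'))
p,Rt,tp,tR=hop_tcp(150,6,0);tp[2]+=.03;delta(tp,tR);print(tp)
E
```

```text
clock: 13.0
tool_pos: [0.4706, -0.111, 0.2017]
eef_rot: [-2.753, 0.001, -0.294]
force: [0.5, 0.2, -3.3]
finger_gap: 0.012
[ 0.52367797  0.22745851 -3.3150807 ] 0.011996995636879615 [ 0.218  0.441  0.185  2.208 -0.774  0.698  0.747]
turn [ -0.1 -13.4 -32.5] shift [ 192.4 -212.2   56.2] rows>= 7.0
[0.71748155 0.04187757 0.2286    ]
```

View pics/w7.png

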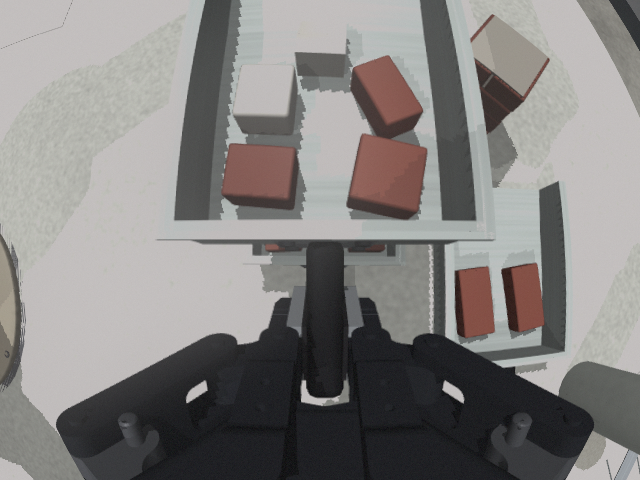

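```bash
python3 -m crank '[[0,-0.7,-1.6,10,-11,3,1],[0,-2,-5,29,-32,8,1],[0,-4,-9.8,58,-64,17,1],[0,-6,-14.6,87,-95,25,1],[0,-8,-19.5,115,-127,34,1],[0,-10,-24.4,144,-159,42,1],[0,-11.6,-28,165,-183,48,1],[0,-12.7,-31,182,-201,53,1],[0,-13.4,-32.5,192,-212,56,1],[0,-13.4,-32.5,192,-212,56,1]]'; python3 - <<'E'
from h import *
s=ctrl.sense();print(s['force'],s['finger_gap'],s['joint_pos'].round(3))
cv2.imwrite('pics/w8.png',ctrl.snapshot('wrist'));cv2.imwrite('pics/s8.png',ctrl.snapshot('scene'))
p0,R0=hop_tcp(150,6,0)[:2];off=TR_R.inv().apply(SEAT_P-TR_P);c,R=cur()
Rt=R*(TR_R.inv()*SEAT_R).inv();pt=c-Rt.apply(off);print(pt,Rt.as_euler('xyz',degrees=True))
for X in[(-77.4,62.8,54),(-77.4,-62.8,54)]:print(wproj(pt+Rt.apply(np.array(X)/1000.)))
p,Rt,tp,tR=hop_tcp(130,6,18);delta(tp,tR)
E
```

```text
clock: 13.88
tool_pos: [0.719, 0.0455, 0.2252]
eef_rot: [-2.748, 0.004, 0.326]
force: [-0.4, 1.3, -2.8]
finger_gap: 0.0119
[-0.39932368  1.28979483 -2.81740609] 0.011937331616258692 [-0.058  0.694  0.118  1.557 -0.499  1.102  0.639]
[0.68235588 0.14749171 0.18201436] [  0.18167723  -0.1816073  108.14614841]
[[153.77405915 237.75611619]]
[[495.12080324 238.62398437]]
turn [-18.2   0.1   0. ] shift [  0.9 -60.5 -24. ] rows>= 2.5
```

View pics/w8.png

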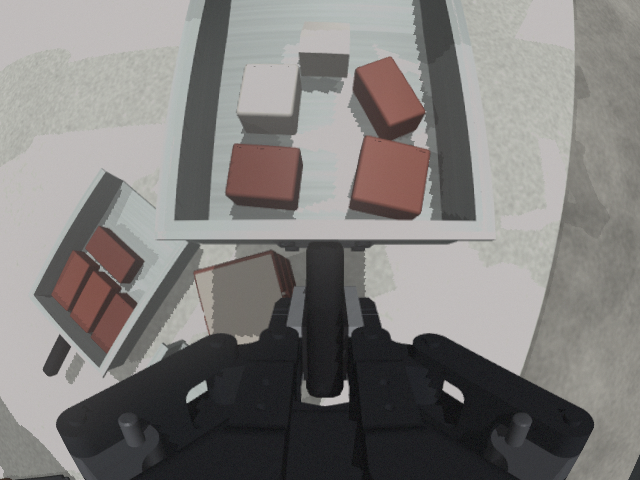

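View pics/s8.png

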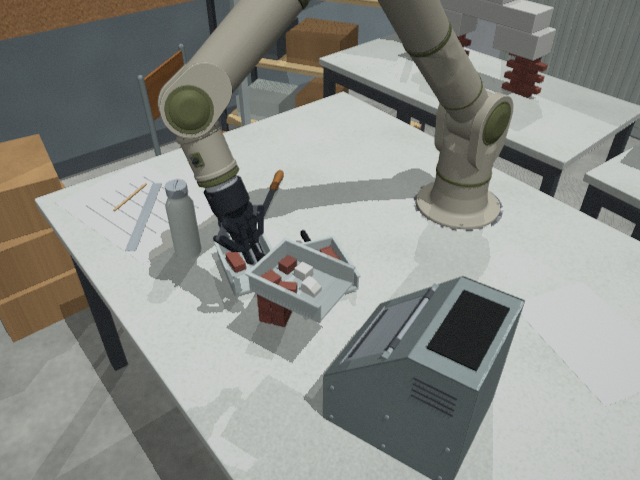

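```bash
python3 -m crank '[[-1,0,0,0,-3,-1,1],[-3,0,0,0,-10,-4,1],[-6,0,0,0,-20,-8,1],[-9,0,0,0,-30,-12,1],[-12,0,0,0,-40,-16,1],[-15,0,0,1,-50,-20,1],[-17,0,0,1,-57,-22,1],[-18,0,0,1,-60,-24,1],[-18,0,0,1,-60,-24,1],[-18,0,0,1,-60,-24,1]]'; python3 - <<'E'
from h import *
cv2.imwrite('pics/s9.png',ctrl.snapshot('scene')[200:450,230:550]);cv2.imwrite('pics/t9.png',ctrl.snapshot('top')[120:320,30:400])
c,R=cur();off=TR_R.inv().apply(SEAT_P-TR_P)
Rt=R*(TR_R.inv()*SEAT_R).inv();pt=c-Rt.apply(off);print(pt,Rt.as_euler('xyz',degrees=True))
for cam,f in(('scene',(230,200)),('top',(30,120))):
    print(cam,[(proj(cam,pt+Rt.apply(np.array(X)/1000.))[0]-f).round(1).tolist() for X in[(85,60,54),(85,-60,54),(-77.4,62.8,54),(-77.4,-62.8,54),(85,60,15),(85,-60,15)]])
for a in [(130,6,18),(60,6,18),(40,6,20),(20,6,24)]:
    p,Rt,tp,tR=hop_tcp(*a);delta(tp,tR)
E
python3 - <<'E'
import cv2
for n in('s9','t9'):
    i=cv2.imread(f'pics/{n}.png');cv2.imwrite(f'pics/{n}b.png',cv2.convertScaleAbs(cv2.resize(i,None,fx=2,fy=2,interpolation=cv2.INTER_CUBIC),alpha=1.3))
E
```

```text
clock: 14.82
tool_pos: [0.703, 0.0853, 0.2726]
eef_rot: [-3.063, 0.005, 0.319]
force: [0.2, -0.1, -2.7]
finger_gap: 0.0119
[0.67544522 0.17196376 0.19663588] [2.39576997e-02 1.78505336e+01 1.08074767e+02]
scene [[139.9, 80.0], [106.1, 119.6], [72.4, 30.5], [32.6, 66.7], [133.4, 91.8], [100.1, 131.2]]
top [[178.7, 97.5], [160.5, 42.2], [250.3, 66.9], [229.0, 6.5], [188.7, 98.7], [171.1, 45.4]]
turn [-0.1  0.  -0.1] shift [ 0.3 -2.4  1.7] rows>= 0.1
turn [-0.1  0.  -0.1] shift [  0.4 -67.1  28.5] rows>= 1.7
turn [-2.1  0.  -0.1] shift [  0.5 -89.2  32. ] rows>= 2.3
turn [-6.1  0.  -0.1] shift [   0.5 -114.6   33.6] rows>= 2.9
```

View pics/s9b.png

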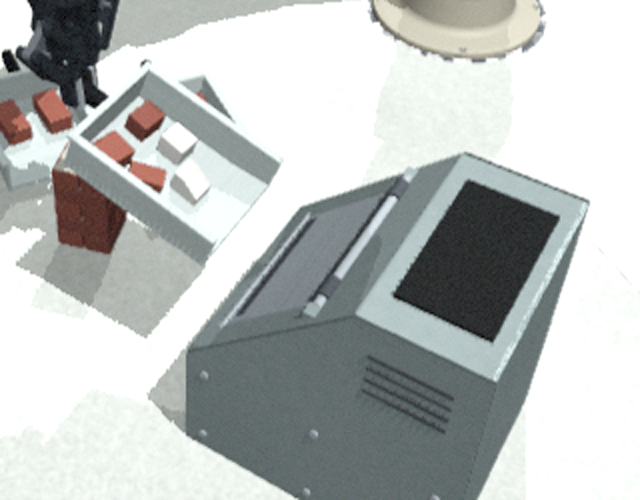

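View pics/t9b.png

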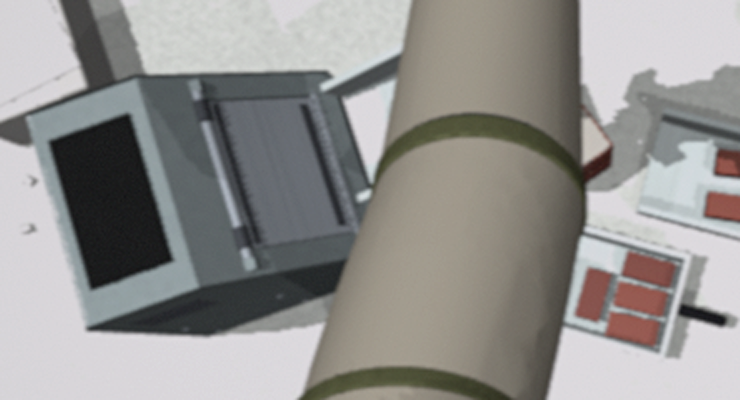

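```bash
python3 -m crank '[[0,0,0,0,-8,5,1],[0,0,0,0,-20,10,1],[0,0,0,0,-35,16,1],[0,0,0,0,-50,22,1],[0,0,0,0,-67,28,1],[-1,0,0,0,-78,30,1],[-2,0,0,0,-89,32,1],[-4,0,0,0,-102,33,1],[-6,0,0,0,-115,34,1],[-6,0,0,0,-115,34,1]]'; python3 - <<'E'
from h import *
cv2.imwrite('pics/s10.png',cv2.convertScaleAbs(cv2.resize(ctrl.snapshot('scene')[200:450,230:550],None,fx=2,fy=2,interpolation=cv2.INTER_CUBIC),alpha=1.3))
cv2.imwrite('pics/w10.png',ctrl.snapshot('wrist'))
s=ctrl.sense();print(s['force'],s['moment'],s['finger_gap'],s['joint_pos'].round(3))
for a in [(20,6,24),(5,6,30),(-10,6,37),(-20,6,44),(-25,6,50)]:
    p,Rt,tp,tR=hop_tcp(*a);delta(tp,tR)
E
```

```text
clock: 15.75
tool_pos: [0.6652, 0.2027, 0.2471]
eef_rot: [3.114, 0.004, 0.325]
force: [3.2, -2.9, -4.8]
finger_gap: 0.012
[ 2.87164153 -4.5369033  -3.33232531] [-1.72278428 -0.78814133 -0.18927191] 0.01154353676354468 [-0.591  0.589  0.334  1.692 -0.198  0.901  0.136]
turn [-0.1 -0.1  0.2] shift [-0.1  2.9 -0.2] rows>= 0.1
turn [-6.1 -0.1  0.2] shift [ -0.  -20.9  -3.2] rows>= 0.9
turn [-13.1  -0.1   0.2] shift [  0.1 -45.7  -3.3] rows>= 1.8
turn [-20.1  -0.1   0.3] shift [  0.2 -65.5  -2.3] rows>= 2.8
turn [-26.1  -0.1   0.3] shift [  0.3 -79.3  -1.5] rows>= 3.6
```

View pics/s10.png

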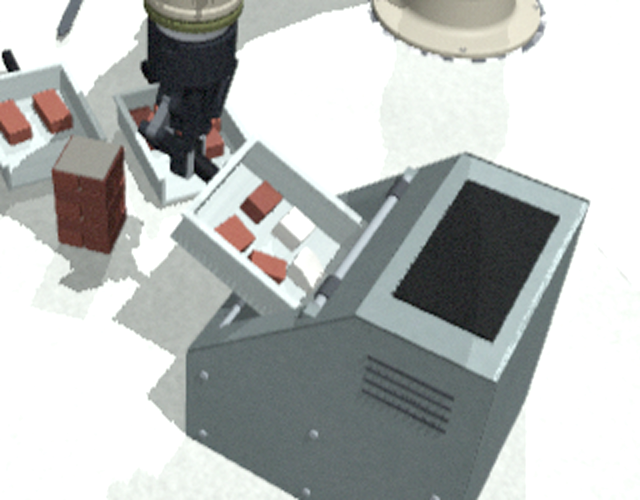

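View pics/w10.png

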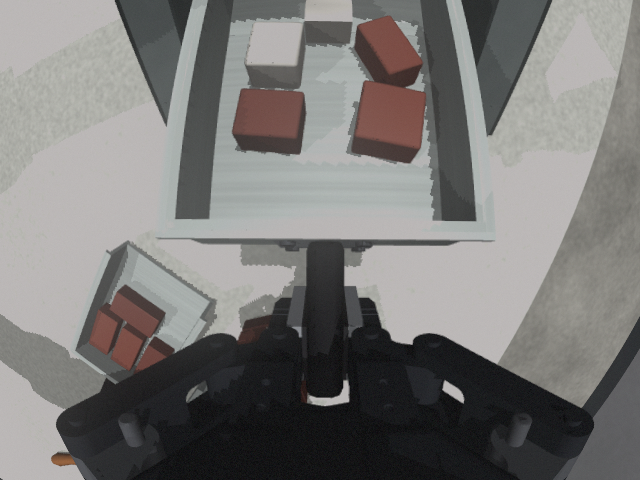

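```bash
python3 -m crank '[[-2,0,0,0,-7,-1,1],[-4,0,0,0,-14,-2,1],[-6,0,0,0,-21,-3,1],[-9.5,0,0,0,-33,-3,1],[-13,0,0,0,-46,-3,1],[-17,0,0,0,-56,-3,1],[-20,0,0,0,-65,-2,1],[-23,0,0,0,-72,-2,1],[-26,0,0,0,-79,-1.5,1],[-26,0,0,0,-79,-1.5,1]]'; python3 - <<'E'
from h import *
cv2.imwrite('pics/s11.png',cv2.convertScaleAbs(cv2.resize(ctrl.snapshot('scene')[200:450,230:550],None,fx=2,fy=2,interpolation=cv2.INTER_CUBIC),alpha=1.3))
cv2.imwrite('pics/w11.png',ctrl.snapshot('wrist'))
s=ctrl.sense();print(s['force'],s['moment'],s['finger_gap'],s['joint_pos'].round(3))
for a in [(-25,6,50),(-28,6,54)]:
    p,Rt,tp,tR=hop_tcp(*a);delta(tp,tR)
E
```

```text
clock: 16.68
tool_pos: [0.6399, 0.2761, 0.2444]
eef_rot: [2.66, 0.008, 0.324]
force: [1.0, 0.5, -7.8]
finger_gap: 0.0118
[ 0.72629884 -3.48991281 -7.90085302] [-0.3665903  -0.11502304  0.02462347] 0.012045227079836934 [-1.022  0.707  0.594  1.666  0.115  0.973 -0.275]
turn [-0.2 -0.   0.3] shift [ 0.9 -0.4 -1.2] rows>= 0.0
turn [-4.2 -0.   0.3] shift [ 1.  -8.7 -3.9] rows>= 0.6
```

View pics/s11.png

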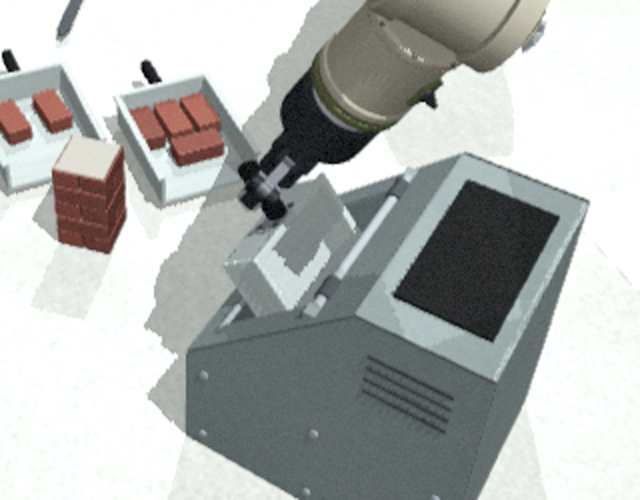

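View pics/w11.png

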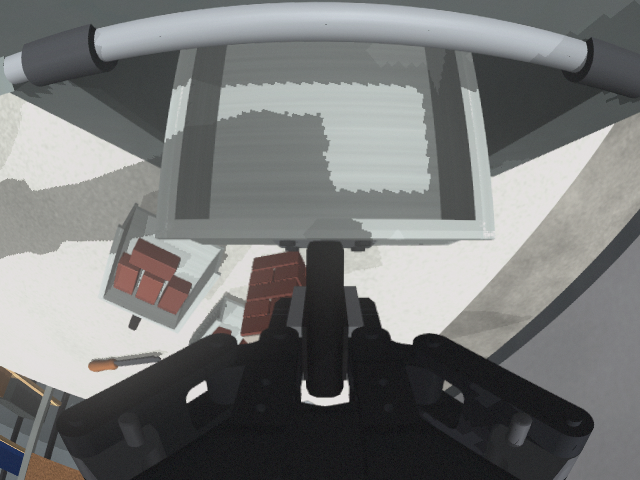

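```bash
python3 -m crank '[[-2,0,0,0,-4,-2,1],[-4,0,0,0,-8,-4,1],[-4,0,0,0,-8,-4,1],[-2,0,0,0,-6,-4,1],[-4,0,0,0,-8,-4,1],[-2,0,0,0,-6,-4,1],[-4,0,0,0,-8,-4,1],[-4,0,0,0,-8,-4,1],[-4,0,0,0,-8,-4,1],[-4,0,0,0,-8,-4,1]]'; python3 - <<'E'
from h import *
cv2.imwrite('pics/w12.png',ctrl.snapshot('wrist'))
s=ctrl.sense();print(s['force'],s['moment'],s['finger_gap'],s['joint_pos'].round(3))
for a in [(-25,8,48),(-15,10,40),(-5,10,34),(20,8,26),(60,8,20),(130,10,15)]:
    p,Rt,tp,tR=hop_tcp(*a);delta(tp,tR)
E
```

```text
clock: 17.62
tool_pos: [0.6394, 0.2802, 0.2473]
eef_rot: [2.592, 0.004, 0.319]
force: [1.5, -2.6, -3.4]
finger_gap: 0.0124
[ 0.66436849 -1.45375359 -2.31452314] [-0.09717095 -0.21146342 -0.10832151] 0.012286827623101883 [-1.069  0.735  0.627  1.654  0.153  0.998 -0.32 ]
turn [ 5.8 -0.2  0.1] shift [-0.   7.7  4.8] rows>= 0.8
turn [13.8 -0.1  0.1] shift [-0.1 26.9 11.5] rows>= 1.9
turn [19.8 -0.1  0. ] shift [-0.1 43.5 20.5] rows>= 2.8
turn [27.8 -0.1  0. ] shift [-0.2 75.2 39.8] rows>= 3.9
turn [33.8 -0.1 -0. ] shift [ -0.3 117.8  62.1] rows>= 4.7
turn [38.8 -0.1 -0. ] shift [ -0.5 186.2  95.6] rows>= 5.4
```

View pics/w12.png

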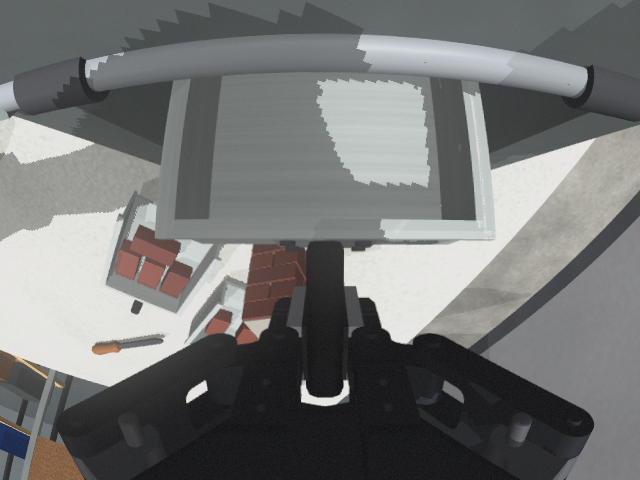

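```bash
python3 - <<'E'
from h import *
for a in [(-25,8,48),(-15,10,40),(-5,10,34),(15,10,29),(40,10,26),(70,12,24)]:
    p,Rt,tp,tR=hop_tcp(*a);delta(tp,tR);print(flap(*a)[0])
E
```

```text
turn [ 5.8 -0.2  0.1] shift [-0.   7.7  4.8] rows>= 0.8
0.9845923950293922
turn [13.8 -0.1  0.1] shift [-0.1 26.9 11.5] rows>= 1.9
1.0619961922087464
turn [19.8 -0.1  0. ] shift [-0.1 43.5 20.5] rows>= 2.8
1.0369722196969426
turn [24.8 -0.1  0. ] shift [-0.2 68.1 30.6] rows>= 3.5
0.8361853428840471
turn [27.8 -0.1  0. ] shift [-0.3 95.3 39.7] rows>= 3.9
0.38331906050156944
turn [29.8 -0.1 -0. ] shift [ -0.4 126.6  47.1] rows>= 4.2
0.03075141666223935
```

```bash
python3 -m crank '[[3,0,0,0,4,2,1],[6,0,0,0,8,5,1],[10,0,0,0,17,8,1],[14,0,0,0,27,11.5,1],[17,0,0,0,35,16,1],[20,0,0,0,43,20,1],[22,0,0,0,56,26,1],[25,0,0,0,68,31,1],[28,0,0,0,95,40,1],[30,0,0,0,126,47,1]]'; python3 - <<'E'
from h import *
cv2.imwrite('pics/w13.png',ctrl.snapshot('wrist'))
cv2.imwrite('pics/s13.png',cv2.convertScaleAbs(cv2.resize(ctrl.snapshot('scene')[200:450,230:550],None,fx=2,fy=2,interpolation=cv2.INTER_CUBIC),alpha=1.3))
s=ctrl.sense();print(s['force'],s['moment'],s['finger_gap'],s['joint_pos'].round(3))
E
```

```text
clock: 18.5
tool_pos: [0.6805, 0.155, 0.2727]
eef_rot: [3.118, 0.004, 0.321]
force: [1.2, -1.2, -1.4]
finger_gap: 0.0118
[-0.14433044 -0.72776242 -1.70391957] [-0.26061545 -0.06164295 -0.00456288] 0.012146895214942104 [-0.52   0.564  0.345  1.659 -0.187  0.951  0.193]
```

View pics/w13.png

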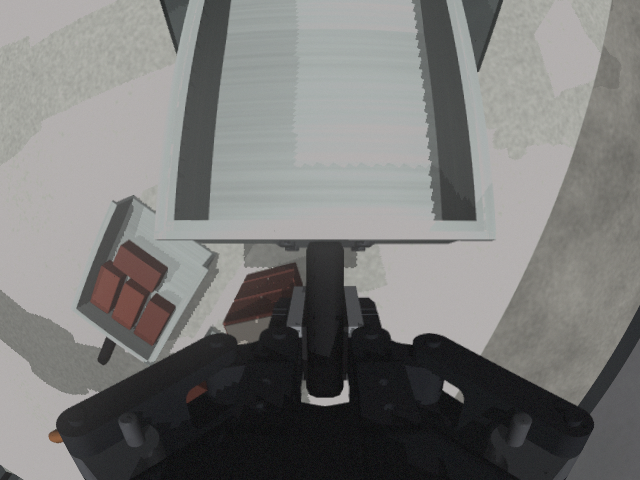

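View pics/s13.png

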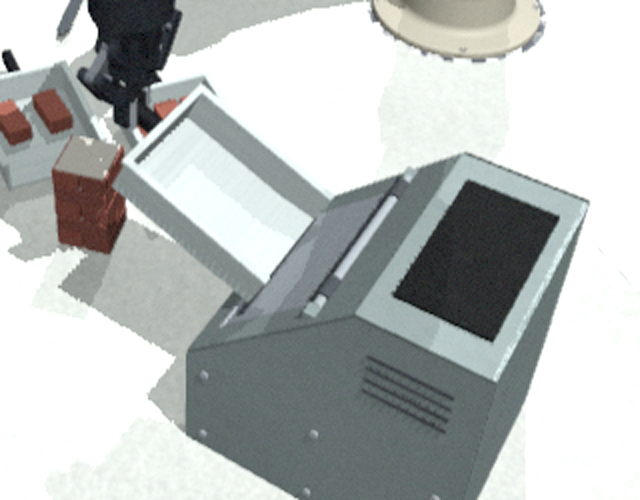

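```bash
python3 - <<'E'
from h import *
for a in [(110,12,22),(150,6,0)]:
    p,Rt,tp,tR=hop_tcp(*a)
    if a[2]==0: tp[2]+=.03
    delta(tp,tR)
E
```

```text
turn [ 2.  -0.3 -0.6] shift [-0.2 32.6 -6.4] rows>= 0.8
turn [24.  -0.4 -0.6] shift [  0.4 107.9  50.5] rows>= 3.4
```

```bash
python3 -m crank '[[1,0,0,0,18,-4,1],[2,0,0,0,33,-6,1],[5,0,0,0,50,5,1],[9,0,0,0,63,16,1],[13,0,0,0,77,26,1],[17,0,0,0,90,36,1],[21,0,-0.3,0,100,44,1],[24,0,-0.6,0,108,50,1],[24,0,-0.6,0,108,50,1],[24,0,-0.6,0,108,50,1]]'; python3 - <<'E'
from h import *
cv2.imwrite('pics/s14.png',ctrl.snapshot('scene'))
s=ctrl.sense();print(s['force'],s['finger_gap'],s['joint_pos'].round(3))
c,R=cur()
q=SEAT_P+[0,0,.11];delta(q,SEAT_R)
E
```

```text
clock: 19.43
tool_pos: [0.7151, 0.05, 0.225]
eef_rot: [-2.751, 0.003, 0.327]
force: [-0.1, 0.6, -2.4]
finger_gap: 0.012
[ 0.69827088 -0.51053    -2.9476047 ] 0.012228656813428995 [-0.066  0.687  0.116  1.57  -0.499  1.091  0.637]
turn [ 0.  13.5 33.1] shift [-284.7   79.3   -3.8] rows>= 7.1
```

View pics/s14.png

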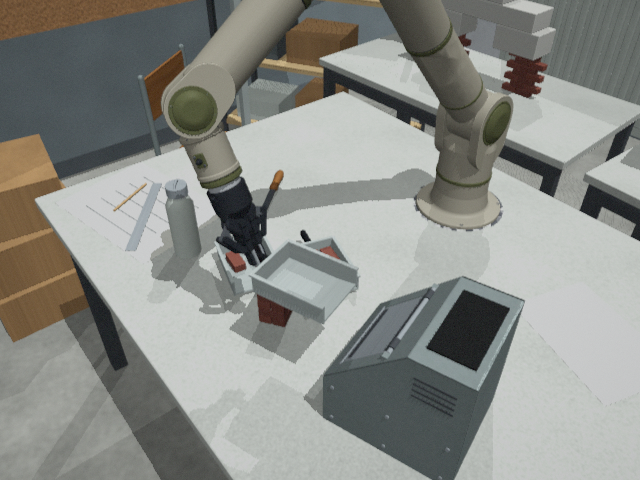

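```bash
python3 -m crank '[[0,0.7,1.6,-14,4,0,1],[0,2,5,-43,12,0,1],[0,4,9.9,-85,24,-1,1],[0,6,14.9,-128,36,-2,1],[0,8,19.9,-171,48,-2,1],[0,10,24.8,-214,60,-3,1],[0,11.7,28.5,-245,68,-3,1],[0,12.8,31.3,-270,75,-4,1],[0,13.5,33.1,-285,79,-4,1],[0,13.5,33.1,-285,79,-4,1]]'; python3 - <<'E'
from h import *
cv2.imwrite('pics/w15.png',ctrl.snapshot('wrist'))
s=ctrl.sense();print(s['force'],s['finger_gap'],s['joint_pos'].round(3))
q=SEAT_P+[0,0,.11];delta(q,SEAT_R);print(cur()[1].inv().apply([0,0,-.1])*1000)
E
```

```text
clock: 20.32
tool_pos: [0.4666, -0.1116, 0.2009]
eef_rot: [-2.753, 0.004, -0.297]
force: [-0.0, 1.2, -1.6]
finger_gap: 0.0117
[ 1.00985969  0.19727854 -1.21540358] 0.01244703089906857 [ 0.225  0.44   0.178  2.211 -0.772  0.694  0.745]
turn [ 0.  -0.1  0. ] shift [1.2 0.4 1.4] rows>= 0.0
[ 0.28578915 37.96437338 92.51283521]
```

View pics/w15.png

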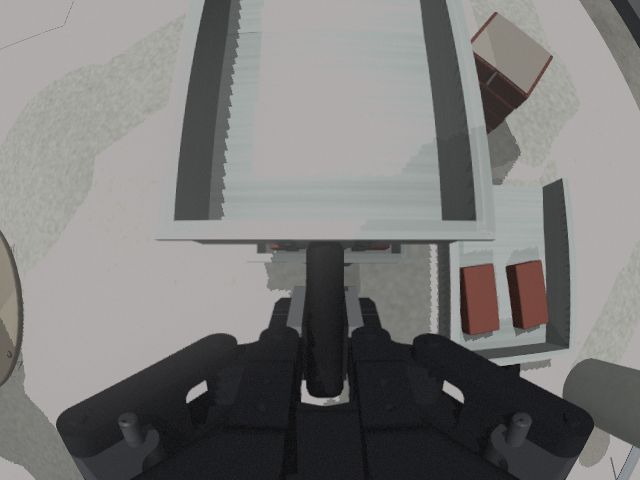

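```bash
python3 -m crank '[[0,0,0,0.5,3,8,1],[0,0,0,1,8,20,1],[0,0,0,1.5,14,34,1],[0,0,0,1.5,20,48,1],[0,0,0,1.5,26,62,1],[0,0,0,1.5,31,75,1],[0,0,0,1.5,34,84,1],[0,0,0,1.5,36.5,89,1],[0,0,0,1.5,36.5,89,1],[0,0,0,1.5,36.5,89,1]]'; python3 - <<'E'
from h import *
s=ctrl.sense();print(s['force'],s['finger_gap'],s['joint_pos'].round(3))
delta(SEAT_P,SEAT_R)
E
```

```text
clock: 21.2
tool_pos: [0.4706, -0.1111, 0.1036]
eef_rot: [-2.752, 0.005, -0.293]
force: [0.4, -1.1, -2.2]
finger_gap: 0.0122
[ 0.38777689 -1.06311194 -2.15542605] 0.012152166412547304 [ 0.342  0.615  0.018  2.263 -0.968  0.491  0.977]
turn [-0.   0.1  0. ] shift [-0.8  5.4 12.9] rows>= 0.3
```

```bash
python3 -m crank '[[0,0,0,-0.8,1,2,1],[0,0,0,-0.8,2,4,1],[0,0,0,-0.8,2.5,6,1],[0,0,0,-0.8,3.3,8,1],[0,0,0,-0.8,4.1,10,1],[0,0,0,-0.8,4.8,11.5,1],[0,0,0,-0.8,5.2,12.5,1],[0,0,0,-0.8,5.2,12.5,1],[0,0,0,-0.8,5.2,12.5,1],[0,0,0,-0.8,5.2,12.5,1]]'
```

```text
clock: 22.03
tool_pos: [0.4694, -0.1113, 0.0901]
eef_rot: [-2.752, 0.005, -0.294]
force: [-0.9, -0.2, -0.9]
finger_gap: 0.0119
```

```bash
python3 -m crank '[[0,0,0,0,0.2,0.4,1],[0,0,0,0,0.4,0.9,1],[0,0,0,0,0.4,0.9,1],[0,0,0,0,0.4,0.9,1],[0,0,0,0,0.4,0.9,1],[0,0,0,0,0.4,0.9,1],[0,0,0,0,0.4,0.9,1],[0,0,0,0,0.4,0.9,1],[0,0,0,0,0.4,0.9,1],[0,0,0,0,0.4,0.9,1]]'
```

```text
clock: 22.87
tool_pos: [0.4694, -0.1113, 0.0896]
eef_rot: [-2.751, 0.004, -0.294]
force: [-2.2, -2.0, 7.5]
finger_gap: 0.0122
```

Seated (force +7.5 N at the same height as before). Release and back off.

```bash
python3 -m crank '[[0,0,0,0,0,0,0.5],[0,0,0,0,0,0,0],[0,0,0,0,0,0,-0.5],[0,0,0,0,0,0,-1],[0,0,0,0,0,0,-1],[0,0,0,0,0,0,-1],[0,0,0,0,0,-25,-1],[0,0,0,0,0,-60,-1],[0,0,0,0,0,-100,-1],[0,0,0,0,0,-135,-1]]'; python3 - <<'E'
from h import *
s=ctrl.sense();print(s['tool_pos'],s['eef_rot'],s['joint_pos'].round(3))
im=ctrl.snapshot('wrist');cv2.imwrite('pics/w16.png',im)
tr=(.503,-.0052,1.2732,.046)
for X in[(-77.4,62.8,54),(-77.4,-62.8,54),(85,56,54),(85,-56,54),(-137,0,45)]:print(X,wproj(T(tr,np.array(X)/1000.)).round(1))
tb=(.6292,-.1401,1.2732,0)
p,R=tcp_for(tb,np.radians(30));delta(p-R.apply([0,0,.12]),R)
E
```

```text
clock: 23.7
tool_pos: [0.4542, -0.1612, 0.2155]
eef_rot: [-2.753, 0.006, -0.294]
force: [1.1, -0.2, -0.6]
finger_gap: 0.0854
[ 0.45422387 -0.16124491  0.2155365 ] [-2.75255097  0.00612679 -0.29423106] [ 0.316  0.43   0.198  2.171 -0.695  0.769  0.765]
(-77.4, 62.8, 54) [[234.5 182.7]]
(-77.4, -62.8, 54) [[407.4 182.5]]
(85, 56, 54) [[257.7   9.1]]
(85, -56, 54) [[385.1   8.7]]
(-137, 0, 45) [[320.8 265.9]]
turn [ 7.8 -0.1  0. ] shift [158.7 117.7  32.2] rows>= 4.8
```

View pics/w16.png

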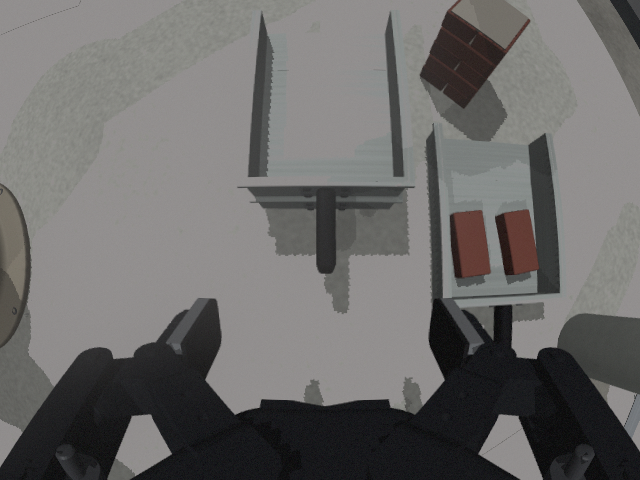

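```bash
python3 - <<'E'
from h import *
R=Rn.from_euler('xyz',[-2.619,.003,-.294]);p=np.array([.5964,-.2477,.0428])
delta(p-R.apply([0,0,.12]),R);print(cur()[1].inv().apply([0,0,40]))
E
```

```text
turn [ 7.8 -0.3 -0.1] shift [159.4 118.4  31.6] rows>= 4.8
[  0.05736106 -15.10798628 -37.03708223]
```

```bash
python3 -m crank '[[0,0,0,10,-5,-30,-1],[2,0,0,40,20,-35,-1],[4,0,0,80,50,-25,-1],[6,0,0,115,80,-5,-1],[7.8,-0.3,0,145,105,15,-1],[7.8,-0.3,0,159,118,31,-1],[7.8,-0.3,0,159,118,31,-1],[7.8,-0.3,0,159,118,31,-1],[7.8,-0.3,0,159,118,31,-1],[7.8,-0.3,0,159,118,31,-1]]'; python3 - <<'E'
from h import *
s=ctrl.sense();print(s['tool_pos'],s['eef_rot'],s['joint_pos'].round(3))
im=ctrl.snapshot('wrist');cv2.imwrite('pics/w17.png',im)
tr=(.6292,-.1401,1.2732,0)
for X in[(-77.4,62.8,54),(-77.4,-62.8,54),(85,56,54),(85,-56,54),(-137,0,45)]:print(X,wproj(T(tr,np.array(X)/1000.)).round(1))
R=Rn.from_euler('xyz',[-2.619,.003,-.294]);p=np.array([.5964,-.2477,.0428]);delta(p,R)
E
```

```text
clock: 24.58
tool_pos: [0.5784, -0.299, 0.141]
eef_rot: [-2.616, 0.009, -0.291]
force: [-0.9, 0.1, 0.9]
finger_gap: 0.085
[ 0.57835323 -0.29898707  0.14099515] [-2.61552024  0.00871996 -0.29132613] [ 0.505  0.746  0.173  1.782 -0.75   0.987  0.892]
(-77.4, 62.8, 54) [[233.1 192.1]]
(-77.4, -62.8, 54) [[422.2 192.8]]
(85, 56, 54) [[263.2  20.8]]
(85, -56, 54) [[392.9  21. ]]
(-137, 0, 45) [[327.3 284.8]]
turn [-0.2  0.3 -0. ] shift [  3.2   2.5 112.5] rows>= 2.7
```

View pics/w17.png

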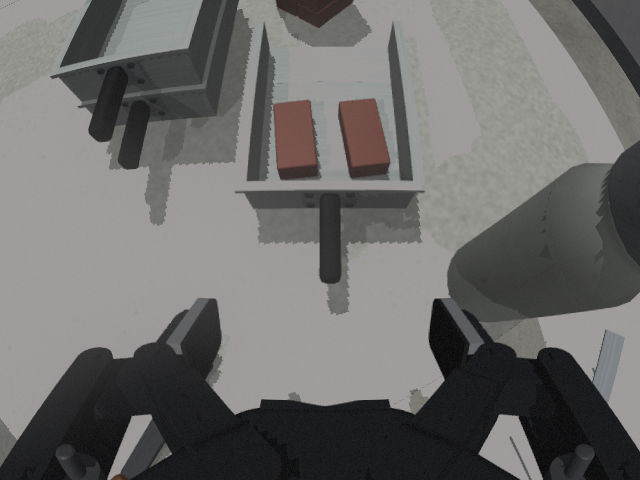

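```bash
python3 -m crank '[[0,0.3,0,3,2.5,15,-1],[0,0.3,0,3,2.5,40,-1],[0,0.3,0,3,2.5,65,-1],[0,0.3,0,3,2.5,88,-1],[0,0.3,0,3,2.5,103,-1],[0,0.3,0,3,2.5,110,-1],[0,0.3,0,3,2.5,112,-1],[0,0.3,0,3,2.5,112,-1],[0,0.3,0,3,2.5,112,-1],[0,0.3,0,3,2.5,112,-1]]'; python3 - <<'E'
from h import *
R=Rn.from_euler('xyz',[-2.619,.003,-.294]);p=np.array([.5964,-.2477,.0428]);delta(p,R)
E
```

```text
clock: 25.47
tool_pos: [0.5964, -0.2497, 0.0426]
eef_rot: [-2.617, 0.003, -0.295]
force: [0.6, 0.8, -0.9]
finger_gap: 0.0857
turn [-0.1 -0.  -0.1] shift [-0.6 -1.7  0.8] rows>= 0.0
```

```bash
python3 -m crank '[[0,0,0,-0.5,-1.7,0.8,0],[0,0,0,-0.5,-1.7,0.8,1],[0,0,0,-0.5,-1.7,0.8,1],[0,0,0,-0.5,-1.7,0.8,1],[0,0,0,-0.5,-1.7,0.8,1],[0,0,0,-0.5,-1.7,0.8,1],[0,0,0,-0.5,-1.7,0.8,1],[0,0,0,-0.5,-1.7,0.8,1],[0,0,0,-0.5,-1.7,0.8,1],[0,0,0,-0.5,-1.7,0.8,1]]' 120 && python3 -m crank '[[0,0,0,0,-3,-5,1],[0,0,0,0,-6,-10,1],[0,0,0,0,-13,-22,1],[0,0,0,0,-22,-38,1],[0,0,0,0,-33,-57,1],[0,0,0,0,-45,-78,1],[0,0,0,0,-58,-100,1],[0,0,0,0,-70,-121,1],[0,0,0,0,-80,-139,1],[0,0,0,0,-85,-147,1]]'; python3 - <<'E'
from h import *
im=ctrl.snapshot('wrist');cv2.imwrite('pics/w18.png',im)
print(cur()[0])
# seat target for top: TCP grasp earlier (.4702,-.1128,.1346)
R=Rn.from_euler('xyz',[-2.619,.004,-.294]);delta([.4702,-.1128,.216],R)
E
```

```text
clock: 26.3
tool_pos: [0.5963, -0.2467, 0.0419]
eef_rot: [-2.616, 0.005, -0.295]
force: [-1.7, -0.7, 3.7]
finger_gap: 0.0123
clock: 27.13
tool_pos: [0.5975, -0.2475, 0.2153]
eef_rot: [-2.617, 0.001, -0.294]
force: [-0.2, -0.6, -3.0]
finger_gap: 0.0123
[ 0.5978067  -0.24753982  0.21573071]
turn [-0.1 -0.2  0.1] shift [-161.2  -79.7   45.9] rows>= 4.5
```

View pics/w18.png

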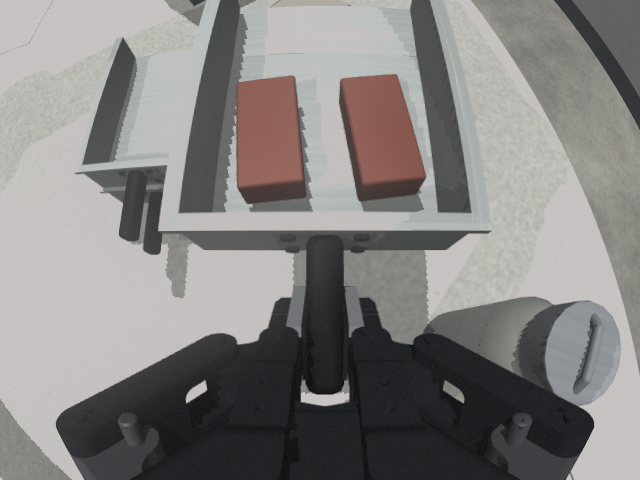

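```bash
python3 -m crank '[[0,0,0,-6,-3,2,1],[0,0,0,-20,-10,6,1],[0,0,0,-42,-21,12,1],[0,0,0,-68,-34,19,1],[0,0,0,-94,-46,27,1],[0,0,0,-118,-58,34,1],[0,0,0,-139,-69,40,1],[0,0,0,-153,-76,44,1],[0,0,0,-161,-79.5,46,1],[0,0,0,-161,-79.5,46,1]]'; python3 - <<'E'
from h import *
im=ctrl.snapshot('wrist');cv2.imwrite('pics/w19.png',im)
R=Rn.from_euler('xyz',[-2.619,.004,-.294]);print(cur()[0]);delta([.4702,-.1128,.150],R);delta([.4702,-.1128,.134],R)
E
```

```text
clock: 28.02
tool_pos: [0.4674, -0.1108, 0.2117]
eef_rot: [-2.615, 0.008, -0.293]
force: [0.7, -0.6, -3.3]
finger_gap: 0.012
[ 0.46895262 -0.11214625  0.2119099 ]
turn [-0.2  0.1 -0.1] shift [ 1.8 31.3 53.4] rows>= 1.5
turn [-0.2  0.1 -0.1] shift [ 1.9 39.3 67.2] rows>= 1.9
```

View pics/w19.png

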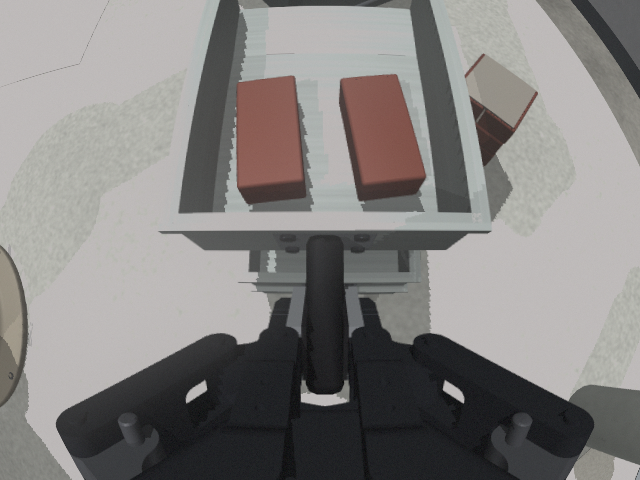

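```bash
python3 -m crank '[[0,0,0,0.6,3,5,1],[0,0,0,1.2,7,12,1],[0,0,0,1.8,12,20,1],[0,0,0,1.8,17,29,1],[0,0,0,1.8,22,38,1],[0,0,0,1.8,26,45,1],[0,0,0,1.8,29,50,1],[0,0,0,1.8,31,53,1],[0,0,0,1.8,31,53,1],[0,0,0,1.8,31,53,1]]'; python3 - <<'E'
from h import *
im=ctrl.snapshot('wrist');cv2.imwrite('pics/w20.png',cv2.convertScaleAbs(cv2.resize(im[190:330,140:510],None,fx=2,fy=2),alpha=1.5))
R=Rn.from_euler('xyz',[-2.619,.004,-.294]);print(cur()[0]);delta([.4702,-.1128,.1345],R)
E
```

```text
clock: 28.9
tool_pos: [0.4709, -0.1132, 0.1509]
eef_rot: [-2.616, 0.005, -0.295]
force: [-0.4, 0.3, -3.1]
finger_gap: 0.0125
[ 0.47102542 -0.11320464  0.15120387]
turn [-0.2  0.  -0. ] shift [-0.8  8.3 14.5] rows>= 0.4
```

View pics/w20.png

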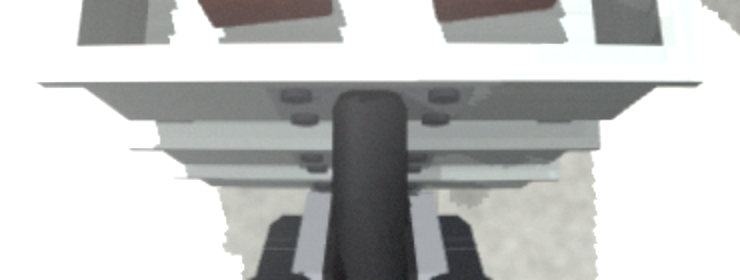

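```bash
python3 -m crank '[[0,0,0,-0.5,1,2,1],[0,0,0,-0.5,2,4,1],[0,0,0,-0.5,3.2,5.8,1],[0,0,0,-0.5,4.3,7.5,1],[0,0,0,-0.5,5.5,9.5,1],[0,0,0,-0.5,6.6,11.5,1],[0,0,0,-0.5,7.5,13,1],[0,0,0,-0.5,8.2,14,1],[0,0,0,-0.5,8.2,14,1],[0,0,0,-0.5,8.2,14,1]]'
```

```text
clock: 29.78
tool_pos: [0.4703, -0.113, 0.1348]
eef_rot: [-2.616, 0.005, -0.294]
force: [0.4, 0.1, -2.3]
finger_gap: 0.0123
```

```bash
python3 -m crank '[[0,0,0,0,0.2,0.4,1],[0,0,0,0,0.4,0.8,1],[0,0,0,0,0.6,1.1,1],[0,0,0,0,0.6,1.1,1],[0,0,0,0,0.6,1.1,1],[0,0,0,0,0.6,1.1,1],[0,0,0,0,0.6,1.1,1],[0,0,0,0,0.6,1.1,1],[0,0,0,0,0.6,1.1,1],[0,0,0,0,0.6,1.1,1]]'
```

```text
clock: 30.62
tool_pos: [0.4704, -0.113, 0.1338]
eef_rot: [-2.615, 0.005, -0.294]
force: [-2.1, -2.3, 5.3]
finger_gap: 0.0123
```

```bash
python3 -m crank '[[0,0,0,0,0,0,0.5],[0,0,0,0,0,0,0],[0,0,0,0,0,0,-0.5],[0,0,0,0,0,0,-1],[0,0,0,0,0,0,-1],[0,0,0,0,0,0,-1],[0,0,0,0,0,-25,-1],[0,0,0,0,0,-60,-1],[0,0,0,0,0,-100,-1],[0,0,0,0,0,-135,-1]]'; python3 -m crank '[[0,0,0,0,0,-20,-1],[0,0,0,0,0,-30,-1],[0,0,0,0,0,-30,-1],[0,0,0,0,0,-30,-1],[0,0,0,0,0,-30,-1],[0,0,0,0,0,-30,-1],[0,0,0,0,0,-30,-1],[0,0,0,0,0,-30,-1],[0,0,0,0,0,-30,-1],[0,0,0,0,0,-30,-1]]'; python3 - <<'E'
from h import *
im=ctrl.snapshot('wrist');cv2.imwrite('pics/w21.png',im)
s=ctrl.snapshot('scene');cv2.imwrite('pics/s21.png',s)
overlay(s,'scene',[((.503,-.0052,1.2732,z),poly_tray(),c) for z,c in((.092,(0,255,0)),(.046,(0,0,255)),(0,(255,255,0)))],(240,190,140,145),4,'pics/o21.png')
tr=(.503,-.0052,1.2732,.092)
for X in[(-77.4,62.8,54),(-77.4,-62.8,54),(85,56,54),(85,-56,54)]:print(X,wproj(T(tr,np.array(X)/1000.)).round(1))
E
```

```text
clock: 31.45
tool_pos: [0.4505, -0.179, 0.2519]
eef_rot: [-2.616, 0.006, -0.295]
force: [0.9, -0.6, -0.3]
finger_gap: 0.0857
clock: 32.28
tool_pos: [0.447, -0.1923, 0.276]
eef_rot: [-2.616, 0.006, -0.294]
force: [0.2, 0.4, -0.5]
finger_gap: 0.0854
(-77.4, 62.8, 54) [[243.9 178.5]]
(-77.4, -62.8, 54) [[401.8 178.5]]
(85, 56, 54) [[267.3  32.7]]
(85, -56, 54) [[379.8  32.4]]
```

View pics/w21.png

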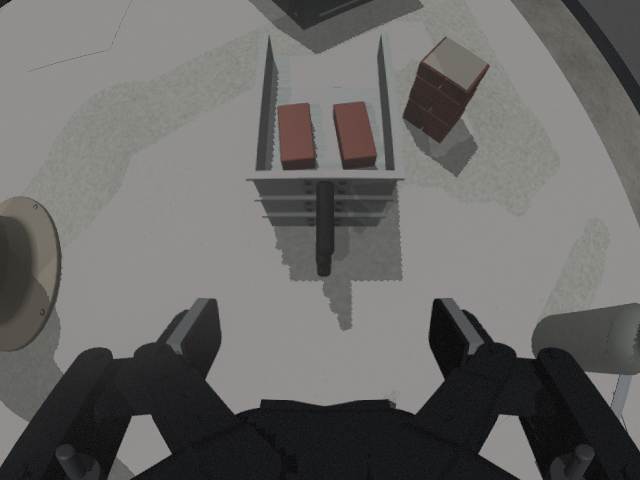

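View pics/s21.png

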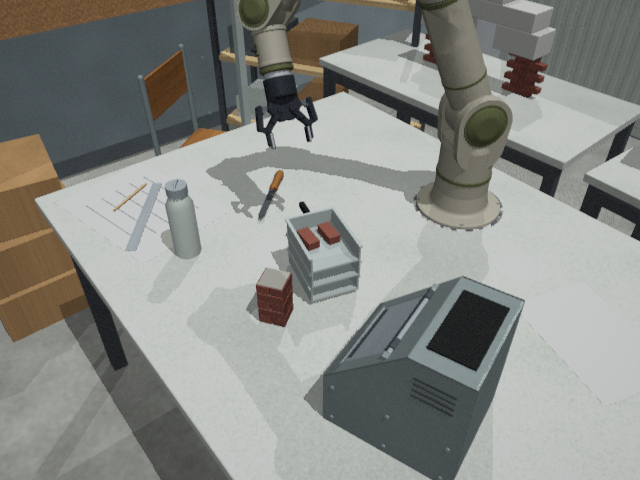

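View pics/o21.png

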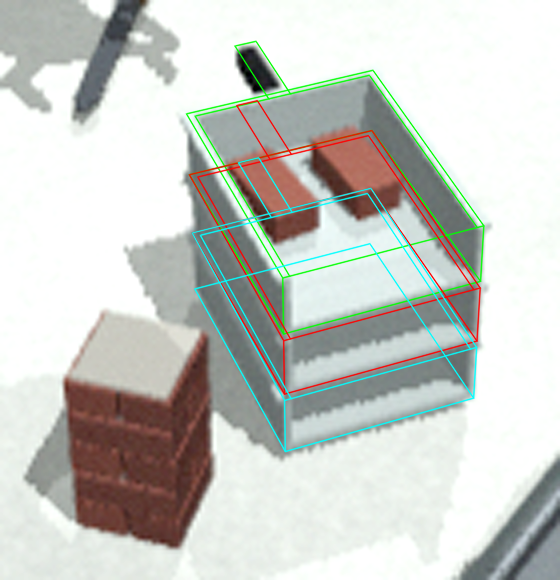

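```bash
python3 - <<'E'
import cv2,numpy as np
a=cv2.imread('pics/scene0.png');b=cv2.imread('pics/s21.png')
A=cv2.cvtColor(a[205:312,280:370],6).astype(np.float32);B=cv2.cvtColor(b[205:312,280:370],6).astype(np.float32)
print(cv2.phaseCorrelate(A,B))
for n,(y0,y1,x0,x1) in dict(pier=(262,330,250,300),flask=(175,262,160,205),rasp=(165,225,250,290),hopper=(275,475,320,525)).items():
    A=a[y0:y1,x0:x1].mean(2).astype(np.float32);B=b[y0:y1,x0:x1].mean(2).astype(np.float32);print(n,cv2.phaseCorrelate(A,B),np.abs(A-B).mean())
k=4;c=np.hstack([cv2.resize(i[205:312,280:370],None,fx=4,fy=4,interpolation=2) for i in(a,b)]);cv2.imwrite('pics/cmp.png',c)
E
```

```text
((-0.4076889653952236, -0.12512488510508746), 0.9922549224194185)
pier ((0.018553838472307405, -0.02521759741524221), 0.953405970732371) 5.0275493
flask ((0.4871326566163745, 0.009593139059568045), 0.9748291132185194) 2.6017027
rasp ((-0.8663829114365207, 0.3316238373193663), 0.4332041049003601) 16.97236
hopper ((-0.03649199522524782, 0.022025803921039255), 0.8244897697590016) 5.1929026
```

View pics/cmp.png

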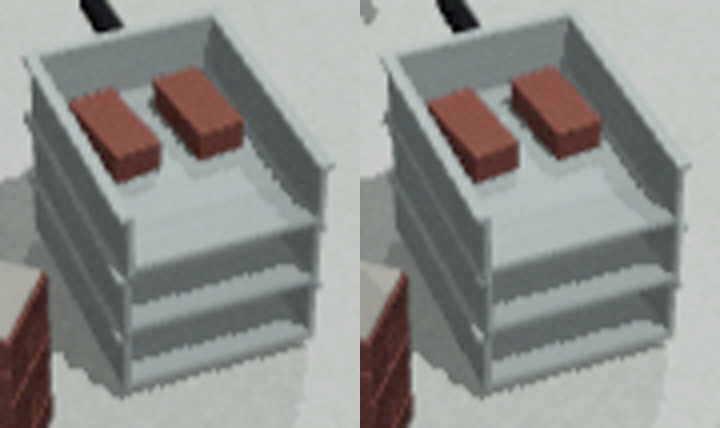

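```bash
python3 -c "
from cell import ctrl
print(ctrl.hand_in())"
```

```text
the job is handed in; nothing more can be done
None
```

The job is handed in at about 32 s of the 72 s allowed. I lifted the top tray off level and stood it on the bench. The middle tray's front then pushed the flap in, and I tipped the tray to about 54° to empty it. Once it was out and the flap had sprung shut, I rebuilt the stack.

**Emptied tray:** the wrist picture showed it empty as it came out, with about 2 N on the wrist (tray weight only). I could not see inside the hopper, so that all five offcuts lie on its floor is inferred.

**Stack:** in the scene camera the rebuilt stack matches the opening picture within about half a pixel, with both bricks in the top tray. Each tray came down at its expected height with about 5–8 N of seating force. I did not measure the trays' tilt or gaps directly.

**Hopper and bystanders:**
- The flap looks flush in the last picture, and the arm stands clear of everything.
- The pier and flask are where they were, within half a pixel.
- The same comparison failed for the rasp: it gave a shift of about 0.9 px with poor correlation. I put that down to the arm's shadow across it. The arm never went down near the rasp, and in the last picture it looks where it was.

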